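# Free the spring clips on the fan run-in rig

### The job

The run-in test is over: first scan the bar code on the job card with the hand scanner, holding it steady on the code for about two seconds. Then slide the forked wedge under each spring clip that is on the rig to ease it up off its spindle's shoulder (never pull at a clip with the gripper while it is still snapped on), and put all the clips in the grey tray. Finish with the wedge standing flat on its long rubber mat and the scanner upright on its square pad, and leave the can, screwdriver and mug alone.

Things in the scene. Friction and masses are not known exactly. Their poses are not given: they have to be found in the camera images.
- rig: Fixed run-in rig: plate 130 x 350 x 18 mm with three motors in a row, each with a white fan wheel (flat hub 72 mm across, its top 70 mm above the bench; blades lower, out to 53 mm) and a vertical steel spindle. Origin under the plate's centre on the bench; z up, y along the row, x roughly away from the robot. Spindles at y = +110, 0 and -110 mm.
- spindle_a (a point): On the axis of the left (+y) spindle at hub-top height (z = 70 mm). Every spindle, above the hub top: collar 22 mm across from 0 to 10 mm, neck 17 across from 10 to 20, cone widening to 22 mm from 20 to 28, shoulder 22 across to 30 (flat top), slimmer pilot 15 across from 30 to 48 mm.
- spindle_b (a point): The same point on the middle spindle.
- spindle_c (a point): The same point on the right (-y) spindle.
- clip_a: Oiled steel spring clip on the left spindle (may be absent): flat U, 8 mm thick, 48 wide (y), x from -34 to +30 mm. Origin on its bore axis at its underside, z up. Bridge at x -32 to -12 with an upright grip tab 16 x 16 mm at x = -26, from 8 to 38 mm up. Two sprung arms run along +x, 9 to 24 mm each side. Tab and bridge face roughly the robot.
- clip_b: The same clip on the middle spindle (may be absent). Snapped on, a clip sits on the collar round the neck, leaving a 10 mm gap to the hub. Lifted 20 mm (some 5 N) its arms spread over the cone and snap in above the shoulder; there it sits loosely round the pilot, underside 30 mm above the hub, and lifts off by its tab.
- clip_c: The same clip on the right spindle (may be absent).
- fork: Forked aluminium wedge, 0.28 kg, standing flat. Origin on the underside below its upright handle; z up, prongs along +x. Handle 20 x 20 mm, black, 34 to 95 mm above the underside. Prongs 10 mm wide, slot 31 mm wide between, 51 mm over both, to x = 152 mm. Prong tops 34 mm high from x = 14 to 80, then sloping to 4 mm at the tips.
- fork_mid (a point): Middle of the wedge's underside, 70 mm from its origin to the prong tips. Use: underside at most 3 mm above the hub top, slot astride the spindle, from the clip's bridge side; pushed in (under 10 N) until the wedge's origin is 70 mm from the spindle axis it holds the clip above the shoulder. Drawn straight back, it leaves the clip on the shoulder.
- fork_mat: Fixed black rubber mat for the wedge, 220 x 110 x 3 mm, long side along its x. Origin at the centre of its underside. The wedge belongs on it lengthwise, middle on the mat's centre (it starts with its prongs to the mat's +x).
- scanner: Grey hand scanner, 0.30 kg, on a round foot 84 mm across, 12 mm high. Origin under the foot's centre; z up. Stem 32 x 30 mm; head a block 100 long x 44 wide (y) x 40 mm, centre at x = 10, z = 125 mm, nose pitched 40 degrees down towards +x; its side faces are upright and can be gripped across y from above. Window at x = 48, z = 93 mm.
- scan_spot (a point): The scanner's focus, 100 mm in front of the window along the beam (x = 125, z = 29 mm in the scanner's frame). Its z axis is the beam direction (+x, 40 degrees down). The scanner reads when this point is on the code's centre within 20 mm, the beam within 0.2 rad of square to the card, and it is held still for over 1 s.
- scanner_pad: Fixed square black rubber pad for the scanner, 120 x 120 x 3 mm. Origin at the centre of its underside.
- label: Bar-code job card, 86 x 94 mm, white with black bars, on a sloping grey desk stand (110 mm wide, 100 mm deep, 100 mm high). Origin at the code's centre, 65 mm above the bench. Its z axis points squarely out of the card, towards the robot and 40 degrees above level; x points up the slope.
- card_stand: The fixed desk stand of the job card. Origin on the bench below the card's centre; z up, its -x side faces the robot.
- tray: Loose open grey tray, 150 x 250 x 28 mm high outside, walls and floor about 4 mm, 0.5 kg. Origin at the centre of its underside; long side along y.
- spray_can: Bystander: yellow can 58 mm across, 170 mm tall. Origin under its centre.
- screwdriver: Bystander: screwdriver 190 mm long, lying on the bench.
- mug: Bystander: white mug 68 mm across, 90 mm tall. Origin under its centre.
Mind the look-alikes: they are no part of the job. What is shaped like the scanner_pad but white is not meant. Leave any green look-alike of the clip_c alone.

How it is judged (in metres and radians):
On the way, in this order (a step that is already met when the one before it is completed fails the run):
1. the scanner is aimed at the bar code and held steady for 1 s (distance between scan_spot and label below 0.025 m and angle between the z axis of scan_spot and the z axis of label, either way round below 0.22 rad and linear speed of scanner below 0.03 m/s), for 1 s.
2. the wedge is pushed under a clip that is still on its spindle (((contact force between fork and clip_a above 0.5 N and horizontal distance between clip_a and spindle_a below 0.02 m and z of clip_a in the frame of rig below 0.097 m) or (contact force between fork and clip_b above 0.5 N and horizontal distance between clip_b and spindle_b below 0.02 m and z of clip_b in the frame of rig below 0.097 m) or (contact force between fork and clip_c above 0.5 N and horizontal distance between clip_c and spindle_c below 0.02 m and z of clip_c in the frame of rig below 0.097 m))), for 0.02 s.
3. every clip is eased off over its shoulder ((z of clip_a in the frame of rig above 0.097 m or horizontal distance between clip_a and spindle_a above 0.05 m) and (z of clip_b in the frame of rig above 0.097 m or horizontal distance between clip_b and spindle_b above 0.05 m) and (z of clip_c in the frame of rig above 0.097 m or horizontal distance between clip_c and spindle_c above 0.05 m)), for 0.2 s.
At the end, for the whole second after the job is handed in: every clip lies at rest in the tray; the wedge stands flat on its mat, its middle within 50 mm of the mat's centre and lengthwise within 0.35 rad; the scanner stands upright with its foot within 40 mm of its pad's centre (x of clip_a in the frame of tray between -0.07 and 0.07 m and y of clip_a in the frame of tray between -0.12 and 0.12 m and z of clip_a in the frame of tray between -0.005 and 0.05 m and linear speed of each of clip_a, clip_b, clip_c, scanner, fork below 0.03 m/s and x of clip_b in the frame of tray between -0.07 and 0.07 m and y of clip_b in the frame of tray between -0.12 and 0.12 m and z of clip_b in the frame of tray between -0.005 and 0.05 m and x of clip_c in the frame of tray between -0.07 and 0.07 m and y of clip_c in the frame of tray between -0.12 and 0.12 m and z of clip_c in the frame of tray between -0.005 and 0.05 m and horizontal distance between scanner and scanner_pad below 0.04 m and angle between each of scanner, fork's own z axis and vertical below 0.12 rad and height (world z) of each of scanner, fork below 0.012 m and horizontal distance between fork_mid and fork_mat below 0.05 m and angle between the x axis of fork and the x axis of fork_mat, either way round below 0.35 rad); the robot touches nothing.
It fails at once if a clip is pulled or pushed by the fingers while it is still snapped on ((contact force between the fingers and clip_a above 2 N and z of clip_a in the frame of rig below 0.094 m and horizontal distance between clip_a and spindle_a below 0.02 m) or (contact force between the fingers and clip_b above 2 N and z of clip_b in the frame of rig below 0.094 m and horizontal distance between clip_b and spindle_b below 0.02 m) or (contact force between the fingers and clip_c above 2 N and z of clip_c in the frame of rig below 0.094 m and horizontal distance between clip_c and spindle_c below 0.02 m)).
It fails at once if the can, the screwdriver or the mug is moved or knocked over (distance of any of spray_can, screwdriver, mug from where it was at the start of the episode above 0.03 m).
Of clip_a, clip_b, clip_c only 2 to 3 are there at a start; the rules pass over those that are not, and their reading is None.
At some moment in a run one of tray, fork may be knocked a few centimetres aside while the robot is not near it.
It also fails if it takes over 210 s, if anything falls off the work surface, if the arm or the gripper's body presses on something with over 40 N, if the wrist force passes 120 N, or if a joint passes its speed limit or range.

### The arm

A 6-joint arm with a two-finger parallel gripper is mounted at the origin on the work surface. World frame = base frame: x ahead of the robot, y to its left, z up, the work surface at z = 0. Lengths are in mm, angles in rad, forces in N, time in s.
With the tool pointing down it reaches from about 275 to 975 mm from the base axis. Payload 8.4 kg.
Tool frame: the origin (TCP) lies at the centre of the arm's flange, where the gripper is bolted on; the fingertips stand 190 mm ahead of it and the grasp point (between the pads) lies 171 mm ahead of it (arm.pinch_z is the distance from the TCP to the grasp point, in mm); z points along the fingers, y is the line along which they close (so a half turn about z gives the same grasp; the last joint's range is limited). The gripper opens to 92 mm and grips with 3 to 60 N. Pads are 20 mm wide; open, the fingers measure 128 mm over their backs; the gripper's body (75 mm by 189 mm) begins 69 mm behind the grasp point.
Start: joints at [-1.119, 0.353, 1.633, -0, 1.155, -0.002], TCP at [273.99, -561.747, 404.683] pointing down, gripper open.
Joint ranges: [-2.63, 2.63], [-0.92, 2.1], [0.06, 2.66], [-1.3, 4.44], [0, 2.69], [-3.02, 3.02]. Speed limits (rad/s): [2.22, 2.22, 2.79, 3.14, 3.14, 3.14].

### API

Orientations are given as a rotation vector (axis times angle).
In Python, from cell import arm gives the robot as it stands.
- The arm moves only by the tool move_arm, never from a script. Its argument "motion" is a list of rows, each a list of 7 numbers: the finger opening in m, from 0 to 0.0919, then the shift along the tool's x, y, z in m, then the turn, a rotation vector about the tool's x, y, z in rad. A call has 1 to 12 rows; each row is the pose to reach, as a shift and turn from the pose commanded when the call began, along the tool's axes at that moment; what a row does not reach only later rows make up. A row lasts 1/12 s, in which the tool goes at most 41.7 mm and 7.16 degrees, less where a joint would pass 70% of its speed; a pose out of reach is approached as far as the arm can. A call with a gripper value outside its range is refused whole. The fingers move at their own pace and stop on an object; the grip force is fixed at half the most. Time passes only in rows, so rows that repeat a pose let the fingers close. It gives the time, the measured TCP pose, the force, the opening and the grip force at its end, in the units of the state.
- arm.get_state(): the state, without advancing time (a new reading comes with each control period).
- arm.camera(name): name is "side" or "top"; returns a dict with "color" (384x512x3 uint8, blue, green, red), "range_z" (384x512 float32, mm along the optical axis (not along the pixel's ray), 0 where there is no reading), "K" (3x3 intrinsics, pixels), "view" (4x4, takes a point from world to camera coordinates). Camera axes: x right, y down, z forward; pixel columns grow to the right and rows downward; lengths in mm; the calibration is good to about 2 mm. A picture is of the moment at which its call begins.
- arm.sign_off(): hands the job in; it is judged then, once.
The state is a dict: "t": time; "joint_positions": joint angles; "joint_vel": joint speeds; "joint_efforts": joint torques, N m; "tool_pos": TCP position; "ee_rot": TCP orientation; "contact_force": force on the tool from outside, world axes, zero at the start; "ft_torque": the same for the moment, N m; "grip_width": finger opening in mm; "gripper_force": force on a finger pad.
Only numpy, scipy, OpenCV 4.12 (cv2) and the standard library are available. Lean on these libraries where they do the work, as an engineer would, in place of code of your own. Each camera call takes 0.05 s, during which the arm holds its last target. There are 200 camera calls.

## Working session

There is one attempt and no reset: what is moved stays moved. The work goes in short steps, Python scripts to look and compute and a tool call to move; the robot and the scene stay as the last step left them, time stands still between calls to the robot, and variables do not carry over. Pictures are saved under pics/ and viewed, at most 14 in all, crops included, and the job is handed in when it is done.

Besides the shell and the picture viewer there is one more tool, called after "Call:" as name(argument=value, ...), one argument or row to a line, values as JSON. move_arm: Moves the arm, as the interface text tells. Its arguments: {"type":"object","properties":{"motion":{"type":"array","items":{"type":"array","items":{"type":"number"}}}},"required":["motion"]}

```bash
ls; mkdir -p pics; cat > h.py <<'E'
import numpy as np, cv2
from cell import arm
def cam(n):
    c=arm.camera(n); K=np.array(c["K"]);V=np.array(c["view"]);z=c["range_z"]
    v,u=np.indices(z.shape)
    P=np.stack([(u-K[0,2])/K[0,0]*z,(v-K[1,2])/K[1,1]*z,z,np.ones_like(z)],-1)@np.linalg.inv(V).T
    W=P[...,:3].copy(); W[z==0]=np.nan
    return c["color"],W
E
python3 - <<'E'
from h import *
for n in("top","side"):
    c,W=cam(n); cv2.imwrite(f"pics/{n}0.png",c); np.savez(f"{n}0.npz",c=c,W=W)
    cc=arm.camera(n); print(cc["K"],cc["view"])
print(arm.get_state())
E
```

```text
pics
[[419.76016951   0.         249.29979195]
 [  0.         419.76016951 198.36393185]
 [  0.           0.           1.        ]] [[ 1.35783793e-02 -9.99890597e-01 -5.86700541e-03 -6.88929762e+01]
 [-9.95327388e-01 -1.29549676e-02 -9.56846837e-02  5.26390673e+02]
 [ 9.55982087e-02  7.13883411e-03 -9.95394404e-01  1.25803597e+03]
 [ 0.00000000e+00  0.00000000e+00  0.00000000e+00  1.00000000e+00]]
[[414.04792783   0.         253.25835956]
 [  0.         414.04792783 191.66539112]
 [  0.           0.           1.        ]] [[-9.54343141e-01 -2.98503131e-01  1.11825988e-02  4.73616192e+02]
 [-1.75286951e-01  5.29310915e-01 -8.30123148e-01  1.96719672e+02]
 [ 2.41875287e-01 -7.94182496e-01 -5.57467944e-01  9.71787366e+02]
 [ 0.00000000e+00  0.00000000e+00  0.00000000e+00  1.00000000e+00]]
{'t': 0.2, 'joint_positions': array([-1.11941949e+00,  3.53418949e-01,  1.63380771e+00, -3.11090821e-05,
        1.15520276e+00, -2.40211668e-03]), 'joint_vel': array([-1.18554811e-03, -3.96619349e-03, -4.21029266e-05,  2.34482566e-04,
        1.26028352e-03,  4.66355734e-04]), 'joint_efforts': array([ 5.88353942e-05, -5.93688977e+01, -3.34176028e+01,  6.96933176e-02,
        2.14276911e-02, -1.03139489e-04]), 'tool_pos': array([ 273.91909513, -561.64019374,  404.24647529]), 'ee_rot': array([-3.06028303e+00, -7.06531542e-01,  3.36084118e-04]), 'contact_force': array([-0.08453001,  0.80361914, -0.03678744]), 'ft_torque': array([0.01247262, 0.00887771, 0.03449457]), 'gripper_force': 0.0, 'grip_width': 91.89308301139476}
```

View pics/top0.png

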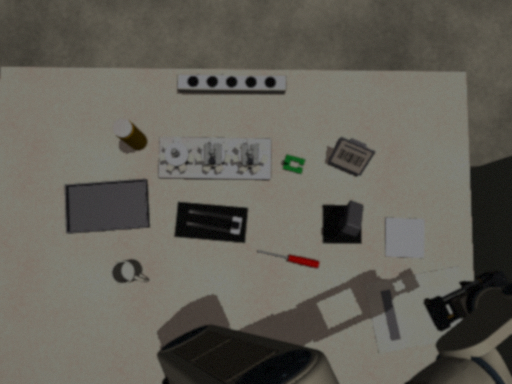

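View pics/side0.png

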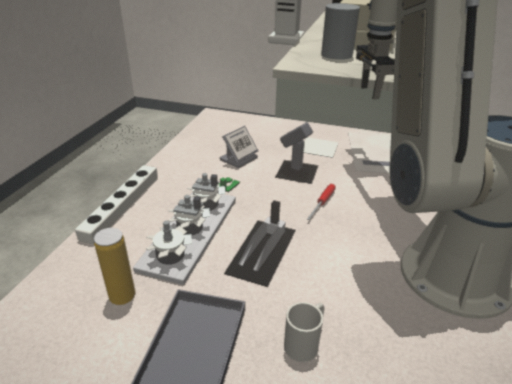

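Top view: rig at (215,160), clips on the middle (212,155) and right (250,155) spindles, left one bare (175,153). Wedge on mat at (211,222), handle at its right end. Scanner on black pad at (343,222), card at (350,156), tray (107,206). Side view agrees. Bystanders: can (130,135), mug (128,270), screwdriver (290,260).

```bash
cat > m.py <<'E'
from h import *
D={n:np.load(f"{n}0.npz") for n in("top","side")}
def sel(n,x,y,z,m=None):
    W=D[n]["W"];C=D[n]["c"]
    k=(W[...,0]>x[0])&(W[...,0]<x[1])&(W[...,1]>y[0])&(W[...,1]<y[1])&(W[...,2]>z[0])&(W[...,2]<z[1])
    if m is not None:k&=m(C.astype(int))
    return W[k]
def rect(P):
    (c,s,a)=cv2.minAreaRect(P[:,:2].astype(np.float32)); return np.round(c,1),np.round(s,1),round(a,1),len(P)
E
python3 - <<'E'
from m import *
for n in D:
    W=D[n]["W"]
    print(n)
    if n=="top":
        for nm,(u,v) in dict(rigc=(215,175),scan=(350,215),card=(350,155),tray=(107,206),mat=(185,232),handle=(238,225),pad=(330,235),mug=(128,270),can=(130,135),grn=(293,163),spa=(176,150),bench=(300,200)).items(): print(nm,np.round(W[v,u]))
    else:
        for nm,(u,v) in dict(scan=(297,135),card=(240,143),mat=(240,270),handle=(276,210),pad=(285,172),tabb=(187,202),tabc=(205,178),spa=(167,228)).items(): print(nm,np.round(W[v,u]))
E
```

```text
top
rigc [599.  45.  20.]
scan [ 473. -339.  153.]
card [ 655. -359.   75.]
tray [500. 380.   3.]
mat [423. 136.  -2.]
handle [443. -31. 100.]
pad [ 419. -312.    4.]
mug [304. 307.   3.]
can [688. 272. 157.]
grn [ 642. -197.    4.]
spa [657. 152. 107.]
bench [ 527. -219.    1.]
side
scan [ 459. -321.  143.]
card [ 653. -352.   69.]
mat [484. 145.   6.]
handle [440.  -8.  84.]
pad [ 489. -319.    7.]
tabb [652.  56. 104.]
tabc [650. -54. 110.]
spa [650. 166. 106.]
```

```bash
python3 - <<'E'
from m import *
drk=lambda C:C.max(-1)<45
def p(nm,P): print(nm,rect(P) if len(P)>4 else len(P), np.round(P.mean(0),1) if len(P) else '')
for n in D:
    print(n)
    p("plate",sel(n,(540,780),(-180,280),(10,26)))
    p("tray rim",sel(n,(380,620),(220,520),(20,34)))
    p("tray all",sel(n,(380,620),(240,520),(-5,34),lambda C:C.max(-1)<110))
    p("mat",sel(n,(340,540),(-80,220),(-5,9),drk))
    p("spad",sel(n,(360,540),(-440,-240),(-4,9),drk))
    p("handle",sel(n,(380,500),(-80,80),(60,110)))
    p("handletop",sel(n,(380,500),(-80,80),(88,110)))
    p("wedge",sel(n,(360,540),(-80,220),(12,40)))
    p("scan head",sel(n,(360,560),(-440,-240),(90,180)))
    p("scan foot",sel(n,(360,560),(-440,-240),(10,16)))
    p("rig>78",sel(n,(560,760),(-140,260),(85,140)))
    P=sel(n,(600,740),(-460,-280),(15,115)); p("stand",P)
    P=sel(n,(600,740),(-460,-280),(30,100))
    # plane fit ransac
    rng=np.random.default_rng(0);best=None
    for i in range(400):
        a=P[rng.choice(len(P),3,replace=False)]; q=np.cross(a[1]-a[0],a[2]-a[0]); 
        if np.linalg.norm(q)<100: continue
        q/=np.linalg.norm(q); k=abs((P-a[0])@q)<2.5
        if best is None or k.sum()>best.sum():best=k
    Q=P[best];c=Q.mean(0);q=np.linalg.svd(Q-c)[2][2];q*=np.sign(q[2])
    print("cardplane",c.round(1),q.round(3),best.sum(),"elev",np.degrees(np.arcsin(q[2])),"yaw",np.degrees(np.arctan2(-q[1],-q[0])))
C=D["top"]["c"];crop=C[120:260,150:390]
cv2.imwrite("pics/t1.png",cv2.convertScaleAbs(cv2.resize(crop,None,fx=3.3,fy=3.3,interpolation=cv2.INTER_CUBIC),alpha=1.6))
E
```

```text
top
plate (array([631.6,  50.2]), array([177.9, 455.9]), 0.4, 2399) [642.2  47.2  17.6]
tray rim (array([502.7, 356.8]), array([159.3, 293.1]), 7.0, 426) [502.  379.7  26.5]
tray all (array([501.3, 383.7]), array([161.3, 269.1]), 4.7, 4297) [500.3 381.1   6.3]
mat (array([454.9,  56.5]), array([215.2, 105. ]), 85.8, 1832) [455.   63.3   2.8]
spad (array([ 455.2, -347.4]), array([114.3, 116. ]), 0.5, 582) [ 442.9 -328.     2.9]
handle (array([444.6, -22.3]), array([20. , 19.9]), 78.8, 52) [444.3 -22.9  96. ]
handletop (array([444.6, -22.4]), array([20.3, 17.4]), 1.6, 48) [444.5 -22.4  97.6]
wedge (array([455.2,  43.4]), array([161.9,  50.9]), 81.0, 359) [453.2  31.2  32. ]
scan head (array([ 466.9, -350.8]), array([44.9, 97.3]), 69.5, 586) [ 464.8 -347.3  147.1]
scan foot (array([ 489.7, -361.4]), array([ 73.3, 153.2]), 60.0, 190) [ 456.8 -331.    13.7]
rig>78 (array([651.8,  40.7]), array([254.7,  64.4]), 89.7, 624) [649.7   4.5  96.1]
stand (array([ 657.8, -366.1]), array([110.7,  81.8]), 66.2, 1110) [ 655.3 -364.    68.6]
cardplane [ 651.9 -364.2   67.3] [-0.695  0.286  0.66 ] 633 
[... 332 characters left out ...]
y([445. , -16.9]), array([21.6, 19.5]), 83.8, 140) [444.  -14.3  84.1]
handletop (array([444.5, -17.3]), array([21.5, 19.4]), 80.3, 64) [444.  -16.1  95.8]
wedge (array([456. ,  44.2]), array([160.6,  53.2]), 81.0, 758) [452.7  39.6  27.7]
scan head (array([ 467.3, -347.1]), array([49., 97.]), 71.9, 511) [ 461.9 -332.7  132.2]
scan foot (array([ 455.8, -340.7]), array([81.3, 79.3]), 13.6, 151) [ 455.8 -332.1   14.2]
rig>78 (array([651.9,  41.8]), array([258.9,  65.6]), 89.6, 793) [647.5  28.9  98.2]
stand (array([ 659.2, -364.5]), array([116.5,  82.6]), 64.6, 791) [ 654.8 -355.6   63. ]
cardplane [ 653.6 -357.8   67.2] [-0.701  0.317  0.638] 462 elev 39.67774246768518 yaw -24.295402518328846
```

View pics/t1.png

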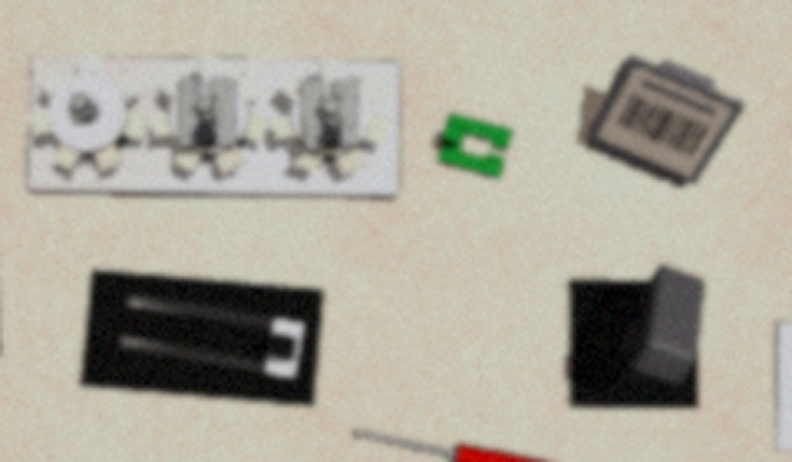

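```bash
cat > plan.py <<'E'
import sys; from h import *
from scipy.spatial.transform import Rotation as R
# args: x y z(grasp point) yaw_deg(tool x)
def plan(x,y,zg,yaw):
    s=arm.get_state(); R0=R.from_rotvec(s["ee_rot"]); d=np.array([x,y,zg+arm.pinch_z])-s["tool_pos"]
    Rt=R.from_euler('z',yaw,degrees=True)*R.from_rotvec([np.pi,0,0])
    rv=(R0.inv()*Rt).as_rotvec()
    print("pos",s["tool_pos"].round(1),"grip",round(s["grip_width"],1),"t",round(s["t"],1),"F",s["contact_force"].round(1)); print("shift",(R0.inv().apply(d)/1000).round(4),"turn",rv.round(4),"rows>=",max(np.linalg.norm(d)/41.7,np.degrees(np.linalg.norm(rv))/7.16).round(1))
if __name__=="__main__": plan(*map(float,sys.argv[1:5]))
E
python3 - <<'E'
from m import *
W=D["top"]["W"]
print("code",W[155:160,349:355].reshape(-1,3).mean(0).round(1))
def p(nm,P): print(nm,rect(P) if len(P)>4 else len(P), np.round(P.mean(0),1) if len(P) else '', np.round(P.max(0),1))
for n in D:
    print(n)
    p("spA",sel(n,(630,690),(140,180),(108,125)))
    p("B",sel(n,(600,700),(15,85),(104,125)))
    p("C",sel(n,(600,700),(-95,-20),(104,125)))
    p("Bclip",sel(n,(600,700),(10,90),(82,93)))
    p("Cclip",sel(n,(600,700),(-100,-15),(82,93)))
    p("hubA",sel(n,(600,700),(110,210),(65,76)))
# plate edges from colour
W0=D["top"]["W"]; 
E
python3 plan.py 467 -350 230 -20.5
```

```text
code [ 650.9 -364.9   67.6]
top
spA (array([653.5, 156.9]), array([11.5, 12.3]), 45.0, 24) [653.2 157.  117.5] [660.4 163.9 123.7]
B (array([639.7,  47.3]), array([39.6, 14.9]), 0.7, 63) [637.9  47.2 115.7] [659.5  54.9 122.8]
C (array([640.1, -64.3]), array([42.2, 14.5]), 0.8, 58) [638.2 -62.8 116.9] [661.2 -56.9 123.4]
Bclip (array([652.3,  47.6]), array([64. , 44.7]), 1.3, 224) [654.3  47.   87.8] [684.7  70.6  92.9]
Cclip (array([652.5, -62.6]), array([61.1, 47.1]), 0.9, 243) [653.3 -61.8  87.7] [683.1 -38.7  92.8]
hubA (array([653.3, 159.7]), array([91.4, 96.9]), 8.9, 453) [653.2 156.1  69.4] [699.  205.8  75.7]
side
spA (array([654.2, 160.4]), array([15.8, 14.2]), 89.3, 43) [653.6 161.8 115.7] [661.3 168.3 120.2]
B (array([640.2,  52.8]), array([41.8, 17.3]), 12.4, 103) [638.1  52.4 113.6] [662.   59.2 120.2]
C (array([639.6, -58.2]), array([41.3, 19. ]), 10.1, 90) [637.4 -57.6 113.4] [660.4 -49.8 120.5]
Bclip (array([653.1,  50.7]), array([64.2, 52.3]), 2.5, 236) [653.6  59.3  87.6] [684.9  77.6  92.7]
Cclip (array([652. , -60.6]), array([63.3, 53.8]), 2.8, 188) [652.9 -50.7  87.7] [684.  -33.7  92.8]
hubA (array([652.5, 161.3]), array([ 95. , 100.9]), 9.0, 566) [648.9 165.3  69.7] [699.5 209.7  75.9]
pos [ 273.9 -561.6  404.2] grip 91.9 t 0.2 F [-0.1  0.8 -0. ]
shift [ 0.2663 -0.1056  0.0029] turn [-8.000e-04  4.000e-04  8.116e-01] rows>= 6.9
```

Call:
move_arm(
  motion=[
    [0.0919, 0.05, -0.02, 0, 0, 0, 0.1],
    [0.0919, 0.08, -0.032, 0, 0, 0, 0.2],
    [0.0919, 0.11, -0.044, 0, 0, 0, 0.3],
    [0.0919, 0.14, -0.056, 0, 0, 0, 0.42],
    [0.0919, 0.17, -0.068, 0, 0, 0, 0.54],
    [0.0919, 0.2, -0.08, 0, 0, 0, 0.66],
    [0.0919, 0.235, -0.093, 0, 0, 0, 0.76],
    [0.0919, 0.2663, -0.1056, 0.003, 0, 0, 0.8116],
    [0.0919, 0.2663, -0.1056, 0.003, 0, 0, 0.8116],
    [0.0919, 0.2663, -0.1056, 0.003, 0, 0, 0.8116],
  ],
)

```text
t: 1.03
tool_pos: [467.9, -348.8, 401.4]
ee_rot: [-3.092, 0.553, 0.001]
contact_force: [-0.1, -0.1, -0.2]
grip_width: 91.7
gripper_force: 0.0
```

```bash
python3 plan.py 467 -350 127 -20.5; python3 - <<'E'
from h import *
c,W=cam("side"); cv2.imwrite("pics/s2.png",cv2.resize(c[60:220,200:400],None,fx=3,fy=3))
E
```

```text
pos [ 467.9 -348.8  401.4] grip 91.7 t 1.0 F [-0.1 -0.1 -0.2]
shift [-0.0004  0.0014  0.103 ] turn [-0.0001  0.0006  0.0038] rows>= 2.5
```

View pics/s2.png

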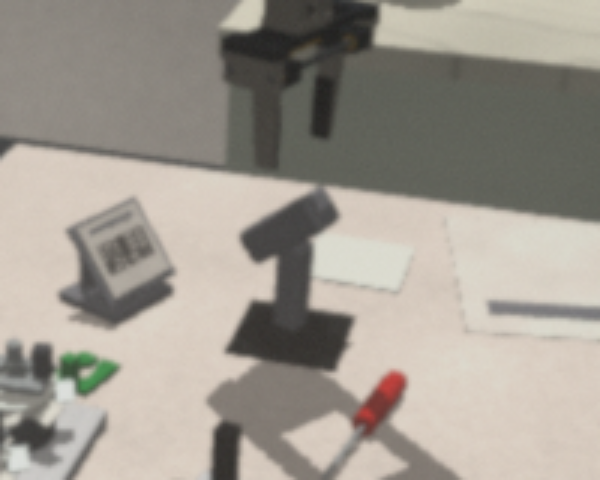

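The gripper (285,110) hovers above the scanner head (290,225), whose nose points at the card (125,240). Descend and grip.

Call:
move_arm(
  motion=[
    [0.0919, 0, 0.0014, 0.02, 0, 0, 0.004],
    [0.0919, 0, 0.0014, 0.04, 0, 0, 0.004],
    [0.0919, 0, 0.0014, 0.06, 0, 0, 0.004],
    [0.0919, 0, 0.0014, 0.08, 0, 0, 0.004],
    [0.0919, 0, 0.0014, 0.095, 0, 0, 0.004],
    [0.0919, 0, 0.0014, 0.102, 0, 0, 0.004],
    [0.0919, 0, 0.0014, 0.103, 0, 0, 0.004],
    [0.0919, 0, 0.0014, 0.103, 0, 0, 0.004],
  ],
)

```text
t: 1.75
tool_pos: [466.1, -352.2, 298.8]
ee_rot: [-3.09, 0.566, 0.001]
contact_force: [-0.6, 0.4, 0.7]
grip_width: 91.7
gripper_force: 0.0
```

Call:
move_arm(
  motion=[
    [0.08, 0, 0, 0, 0, 0, 0],
    [0.065, 0, 0, 0, 0, 0, 0],
    [0.055, 0, 0, 0, 0, 0, 0],
    [0.04, 0, 0, 0, 0, 0, 0],
    [0.03, 0, 0, 0, 0, 0, 0],
    [0.03, 0, 0, 0, 0, 0, 0],
    [0.03, 0, 0, 0, 0, 0, 0],
    [0.03, 0, 0, 0, 0, 0, 0],
    [0.03, 0, 0, 0, 0, 0, 0],
    [0.03, 0, 0, 0, 0, 0, 0],
  ],
)

```text
t: 2.58
tool_pos: [466.6, -351.3, 298.6]
ee_rot: [-3.09, 0.565, 0.0]
contact_force: [-0.9, 0.6, 0.2]
grip_width: 44.0
gripper_force: 29.8
```

```bash
python3 plan.py 467 -350 127 -20.5
```

```text
pos [ 466.6 -351.3  298.6] grip 44.0 t 2.6 F [-0.9  0.6  0.2]
shift [-0.0001 -0.0014  0.0002] turn [-0.0002  0.0001 -0.004 ] rows>= 0.0
```

```bash
python3 plan.py 546 -316.5 160.5 -23.3
```

```text
pos [ 466.6 -351.3  298.6] grip 44.0 t 2.6 F [-0.9  0.6  0.2]
shift [ 0.0619 -0.0607 -0.0332] turn [-0.0002  0.0001  0.0449] rows>= 2.2
```

Call:
move_arm(
  motion=[
    [0.03, 0, 0, -0.01, 0, 0, 0],
    [0.03, 0, 0, -0.022, 0, 0, 0],
    [0.03, 0, 0, -0.0332, 0, 0, 0],
    [0.03, 0.008, -0.008, -0.0332, 0, 0, 0.006],
    [0.03, 0.02, -0.02, -0.0332, 0, 0, 0.015],
    [0.03, 0.032, -0.032, -0.0332, 0, 0, 0.025],
    [0.03, 0.045, -0.045, -0.0332, 0, 0, 0.035],
    [0.03, 0.055, -0.055, -0.0332, 0, 0, 0.042],
    [0.03, 0.06, -0.059, -0.0332, 0, 0, 0.0449],
    [0.03, 0.0619, -0.0607, -0.0332, 0, 0, 0.0449],
    [0.03, 0.0619, -0.0607, -0.0332, 0, 0, 0.0449],
    [0.03, 0.0619, -0.0607, -0.0332, 0, 0, 0.0449],
  ],
)

```text
t: 3.58
tool_pos: [545.6, -316.6, 331.8]
ee_rot: [3.077, -0.634, -0.001]
contact_force: [-0.2, -0.6, -2.6]
grip_width: 43.9
gripper_force: 29.8
```

```bash
python3 plan.py 546 -316.5 160.5 -23.3; python3 - <<'E'
from h import *
from m import rect
for n in("side","top"):
    c,W=cam(n)
    if n=="side": cv2.imwrite("pics/s3.png",cv2.resize(c[60:220,180:380],None,fx=3,fy=3))
    k=(W[...,0]>480)&(W[...,0]<600)&(W[...,1]>-370)&(W[...,1]<-250)&(W[...,2]>8)&(W[...,2]<60)
    print(n,rect(W[k]),W[k].min(0).round(),W[k].max(0).round(),np.median(W[k][:,2]))
E
```

```text
pos [ 545.6 -316.6  331.8] grip 43.9 t 3.6 F [-0.2 -0.6 -2.6]
shift [ 0.0004 -0.0003 -0.0001] turn [0.0002 0.0005 0.0002] rows>= 0.0
side (array([ 535.4, -306.7]), array([80.5, 80.4]), 14.2, 279) [ 495. -352.   38.] [ 578. -268.   60.] 48.55663521137126
top (array([ 538. , -283.2]), array([26.6, 53.5]), 64.8, 128) [ 508. -305.   35.] [ 566. -272.   55.] 47.90881276633945
```

View pics/s3.png

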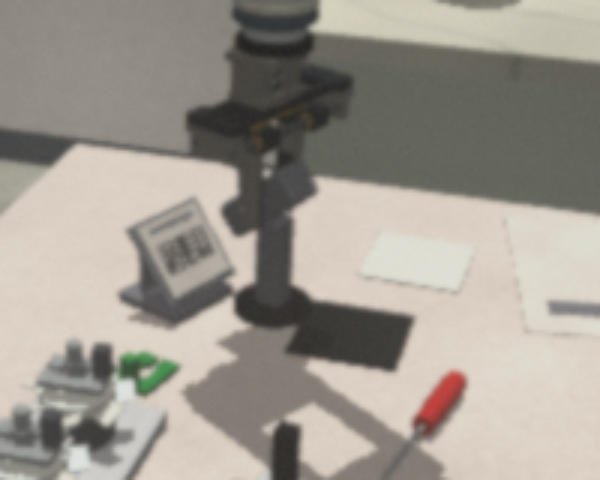

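The scanner hangs upright in the gripper, its nose (240,215) aimed at the card (185,250). Hold still.

Call:
move_arm(
  motion=[
    [0.03, 0, 0, 0, 0, 0, 0],
    [0.03, 0, 0, 0, 0, 0, 0],
    [0.03, 0, 0, 0, 0, 0, 0],
    [0.03, 0, 0, 0, 0, 0, 0],
    [0.03, 0, 0, 0, 0, 0, 0],
    [0.03, 0, 0, 0, 0, 0, 0],
    [0.03, 0, 0, 0, 0, 0, 0],
    [0.03, 0, 0, 0, 0, 0, 0],
    [0.03, 0, 0, 0, 0, 0, 0],
    [0.03, 0, 0, 0, 0, 0, 0],
    [0.03, 0, 0, 0, 0, 0, 0],
    [0.03, 0, 0, 0, 0, 0, 0],
  ],
)

```text
t: 4.68
tool_pos: [545.9, -316.5, 331.9]
ee_rot: [3.077, -0.634, 0.0]
contact_force: [-1.0, -0.1, -2.9]
grip_width: 44.1
gripper_force: 29.8
```

Call:
move_arm(
  motion=[
    [0.03, 0, 0, 0, 0, 0, 0],
    [0.03, 0, 0, 0, 0, 0, 0],
    [0.03, 0, 0, 0, 0, 0, 0],
    [0.03, 0, 0, 0, 0, 0, 0],
    [0.03, 0, 0, 0, 0, 0, 0],
    [0.03, 0, 0, 0, 0, 0, 0],
    [0.03, 0, 0, 0, 0, 0, 0],
    [0.03, 0, 0, 0, 0, 0, 0],
    [0.03, 0, 0, 0, 0, 0, 0],
    [0.03, 0, 0, 0, 0, 0, 0],
    [0.03, 0, 0, 0, 0, 0, 0],
    [0.03, 0, 0, 0, 0, 0, 0],
  ],
)

```text
t: 5.68
tool_pos: [545.9, -316.6, 331.9]
ee_rot: [3.077, -0.634, 0.0]
contact_force: [0.2, -0.3, -3.3]
grip_width: 44.1
gripper_force: 29.8
```

```bash
python3 plan.py 466.6 -351 127.5 -20.7
```

```text
pos [ 545.9 -316.6  331.9] grip 44.1 t 5.7 F [ 0.2 -0.3 -3.3]
shift [-0.0592  0.063   0.033 ] turn [ 0.     -0.     -0.0454] rows>= 2.2
```

Call:
move_arm(
  motion=[
    [0.03, -0.008, 0.009, 0, 0, 0, -0.006],
    [0.03, -0.02, 0.021, 0, 0, 0, -0.015],
    [0.03, -0.033, 0.035, 0, 0, 0, -0.025],
    [0.03, -0.046, 0.049, 0, 0, 0, -0.035],
    [0.03, -0.055, 0.058, 0, 0, 0, -0.042],
    [0.03, -0.0592, 0.063, 0, 0, 0, -0.0454],
    [0.03, -0.0592, 0.063, 0.008, 0, 0, -0.0454],
    [0.03, -0.0592, 0.063, 0.018, 0, 0, -0.0454],
    [0.03, -0.0592, 0.063, 0.026, 0, 0, -0.0454],
    [0.03, -0.0592, 0.063, 0.031, 0, 0, -0.0454],
    [0.03, -0.0592, 0.063, 0.0327, 0, 0, -0.0454],
    [0.03, -0.0592, 0.063, 0.0327, 0, 0, -0.0454],
  ],
)

```text
t: 6.68
tool_pos: [467.2, -350.6, 298.6]
ee_rot: [-3.09, 0.563, 0.001]
contact_force: [0.0, 0.2, -2.5]
grip_width: 43.9
gripper_force: 29.8
```

Call:
move_arm(
  motion=[
    [0.05, 0, 0, 0, 0, 0, 0],
    [0.06, 0, 0, 0, 0, 0, 0],
    [0.08, 0, 0, 0, 0, 0, 0],
    [0.0919, 0, 0, 0, 0, 0, 0],
    [0.0919, 0, 0, 0, 0, 0, 0],
    [0.0919, 0, 0, 0, 0, 0, 0],
    [0.0919, 0, 0, -0.02, 0, 0, 0],
    [0.0919, 0, 0, -0.05, 0, 0, 0],
    [0.0919, 0, 0, -0.085, 0, 0, 0],
    [0.0919, 0, 0, -0.12, 0, 0, 0],
    [0.0919, 0, 0, -0.13, 0, 0, 0],
    [0.0919, 0, 0, -0.13, 0, 0, 0],
  ],
)

```text
t: 7.68
tool_pos: [467.2, -351.5, 432.7]
ee_rot: [3.088, -0.564, 0.009]
contact_force: [1.0, 0.1, -0.4]
grip_width: 92.2
gripper_force: 0.0
```

```bash
python3 - <<'E'
from h import *
from m import rect
for n in("side","top"):
    c,W=cam(n)
    def p(nm,x,y,z):
        k=(W[...,0]>x[0])&(W[...,0]<x[1])&(W[...,1]>y[0])&(W[...,1]<y[1])&(W[...,2]>z[0])&(W[...,2]<z[1])
        print(n,nm,rect(W[k]) if k.sum()>4 else 0,W[k].mean(0).round(1))
    p("foot",(400,520),(-410,-280),(10,16));p("head",(360,560),(-440,-240),(90,180))
    p("wedge",(360,540),(-80,220),(12,40));p("handletop",(380,500),(-80,80),(88,110));p("handle",(380,500),(-80,80),(50,110))
E
python3 plan.py 444.5 -21 180 81
```

```text
side foot (array([ 456.9, -341.3]), array([82.4, 79.6]), 9.1, 141) [ 454.6 -333.2   14.3]
side head (array([ 467.4, -346.8]), array([46. , 95.6]), 73.4, 509) [ 461.7 -332.6  132.7]
side wedge (array([455.8,  44.4]), array([163. ,  52.6]), 80.9, 750) [452.6  39.   28.1]
side handletop (array([444.2, -18.9]), array([20.2, 18.2]), 77.0, 62) [444.3 -16.5  95.9]
side handle (array([445.2, -18. ]), array([21. , 20.2]), 81.9, 170) [443.8 -14.3  78.9]
top foot (array([ 452.3, -327.7]), array([83.7, 42.9]), 19.2, 147) [ 450.3 -328.3   13.8]
top head (array([ 467.1, -347.6]), array([33.7, 96.7]), 59.5, 232) [ 449.6 -337.   157.4]
top wedge (array([455.3,  43.1]), array([161.1,  51. ]), 80.8, 366) [453.9  32.7  31.4]
top handletop (array([444.7, -22.4]), array([20.1, 17.5]), 0.2, 48) [444.5 -22.4  97. ]
top handle (array([444.6, -23. ]), array([19.8, 19.9]), 84.7, 53) [444.3 -23.1  94.7]
pos [ 466.4 -350.8  428.5] grip 91.8 t 7.8 F [-1.2  0.2 -0.8]
shift [-0.137  -0.3008  0.0772] turn [-3.000e-04  1.000e-04 -1.775e+00] rows>= 14.2
```

```bash
python3 plan.py 444.5 -21.5 200 -99
```

```text
pos [ 466.4 -350.8  428.5] grip 91.8 t 7.8 F [-1.2  0.2 -0.8]
shift [-0.1369 -0.3003  0.0572] turn [1.0000e-04 2.0000e-04 1.3666e+00] rows>= 10.9
```

Call:
move_arm(
  motion=[
    [0.0919, -0.01, -0.021, 0, 0, 0, 0.12],
    [0.0919, -0.022, -0.048, 0, 0, 0, 0.24],
    [0.0919, -0.035, -0.077, 0, 0, 0, 0.36],
    [0.0919, -0.048, -0.106, 0.005, 0, 0, 0.48],
    [0.0919, -0.062, -0.136, 0.01, 0, 0, 0.6],
    [0.0919, -0.075, -0.165, 0.02, 0, 0, 0.72],
    [0.0919, -0.089, -0.195, 0.03, 0, 0, 0.84],
    [0.0919, -0.102, -0.224, 0.04, 0, 0, 0.96],
    [0.0919, -0.115, -0.252, 0.05, 0, 0, 1.08],
    [0.0919, -0.126, -0.276, 0.055, 0, 0, 1.2],
    [0.0919, -0.134, -0.294, 0.057, 0, 0, 1.32],
    [0.0919, -0.1369, -0.3003, 0.0572, 0, 0, 1.3666],
  ],
)

```text
t: 8.78
tool_pos: [433.0, -69.6, 365.2]
ee_rot: [-2.06, 2.3, 0.065]
contact_force: [-0.5, -0.5, -0.8]
grip_width: 92.0
gripper_force: 0.0
```

```bash
python3 plan.py 444.5 -21.5 62 -99
```

```text
pos [433.  -69.6 365.2] grip 92.0 t 8.8 F [-0.5 -0.5 -0.8]
shift [-0.04   -0.0056  0.1349] turn [-0.0027  0.0683  0.0472] rows>= 3.4
```

Call:
move_arm(
  motion=[
    [0.0919, 0, 0, 0, 0, 0, 0],
    [0.0919, 0, 0, 0, 0, 0, 0],
    [0.0919, 0, 0, 0, 0, 0, 0],
    [0.0919, 0, 0, 0, 0, 0, 0],
  ],
)

```text
t: 9.12
tool_pos: [434.4, -72.1, 367.7]
ee_rot: [-2.056, 2.302, 0.057]
contact_force: [-0.6, -0.0, -0.4]
grip_width: 91.8
gripper_force: 0.0
```

```bash
python3 plan.py 444.5 -21.5 62 -99
```

```text
pos [434.4 -72.1 367.7] grip 91.8 t 9.1 F [-0.6 -0.  -0.4]
shift [-0.0426 -0.0032  0.1374] turn [-0.0073  0.0656  0.0446] rows>= 3.5
```

Call:
move_arm(
  motion=[
    [0.0919, -0.015, -0.001, 0, -0.002, 0.022, 0.015],
    [0.0919, -0.03, -0.002, 0, -0.005, 0.045, 0.03],
    [0.0919, -0.0426, -0.0032, 0.01, -0.0073, 0.0656, 0.0446],
    [0.0919, -0.0426, -0.0032, 0.02, -0.0073, 0.0656, 0.0446],
    [0.0919, -0.0426, -0.0032, 0.03, -0.0073, 0.0656, 0.0446],
    [0.0919, -0.0426, -0.0032, 0.03, -0.0073, 0.0656, 0.0446],
  ],
)

```text
t: 9.62
tool_pos: [431.3, -74.1, 334.6]
ee_rot: [-2.055, 2.313, 0.056]
contact_force: [-0.6, -0.5, -0.1]
grip_width: 92.1
gripper_force: 0.0
```

```bash
python3 plan.py 444.5 -21.5 62 -99
```

```text
pos [431.3 -74.1 334.6] grip 92.1 t 9.6 F [-0.6 -0.5 -0.1]
shift [-0.0477 -0.0065  0.1042] turn [-0.0032  0.0592  0.0389] rows>= 2.8
```

```bash
python3 -c "
from h import *
s=arm.get_state();print(s['joint_positions'].round(3),s['joint_vel'].round(3),s['tool_pos'].round(1))"
```

```text
[-0.197  0.151  2.087  0.075  0.905  3.017] [ 0.016  0.015 -0.004  0.014 -0.008  0.   ] [431.3 -74.1 334.6]
```

Joint 6 is at its range end; turn half back to the equivalent grasp (yaw 81).

```bash
python3 plan.py 444.5 -21.5 165 -9;
```

```text
pos [431.3 -74.1 334.6] grip 92.1 t 9.6 F [-0.6 -0.5 -0.1]
shift [-0.0538 -0.007   0.0014] turn [-0.0488  0.0438 -1.5314] rows>= 12.3
```

Call:
move_arm(
  motion=[
    [0.0919, 0, 0, 0, -0.004, 0.004, -0.12],
    [0.0919, 0, 0, 0, -0.008, 0.007, -0.24],
    [0.0919, -0.005, 0, 0, -0.011, 0.01, -0.36],
    [0.0919, -0.01, 0, 0, -0.015, 0.014, -0.48],
    [0.0919, -0.015, 0, 0, -0.019, 0.017, -0.6],
    [0.0919, -0.02, -0.003, 0, -0.023, 0.02, -0.72],
    [0.0919, -0.025, -0.003, 0, -0.026, 0.024, -0.84],
    [0.0919, -0.03, -0.005, 0, -0.03, 0.027, -0.96],
    [0.0919, -0.035, -0.006, 0, -0.034, 0.03, -1.08],
    [0.0919, -0.04, -0.006, 0, -0.038, 0.034, -1.2],
    [0.0919, -0.045, -0.007, 0, -0.042, 0.038, -1.32],
    [0.0919, -0.0538, -0.007, 0, -0.045, 0.041, -1.43],
  ],
)

```text
t: 10.62
tool_pos: [445.4, -21.6, 339.5]
ee_rot: [-3.114, 0.395, -0.0]
contact_force: [1.0, 0.3, -0.0]
grip_width: 91.8
gripper_force: 0.0
```

```bash
python3 plan.py 444.5 -21.5 120 81
```

```text
pos [445.4 -21.6 339.5] grip 91.8 t 10.6 F [ 1.   0.3 -0. ]
shift [-0.0009  0.0003  0.0481] turn [-0.0025 -0.0025 -1.666 ] rows>= 13.3
```

Call:
move_arm(
  motion=[
    [0.0919, 0, 0, 0, 0, 0, -0.12],
    [0.0919, 0, 0, 0, 0, 0, -0.24],
    [0.0919, 0, 0, 0, 0, 0, -0.36],
    [0.0919, 0, 0, 0, 0, 0, -0.48],
    [0.0919, 0, 0, 0, 0, 0, -0.6],
    [0.0919, 0, 0, 0, 0, 0, -0.72],
    [0.0919, 0, 0, 0, 0, 0, -0.84],
    [0.0919, 0, 0, 0, 0, 0, -0.96],
    [0.0919, 0, 0, 0, 0, 0, -1.08],
    [0.0919, 0, 0, 0, 0, 0, -1.2],
    [0.0919, 0, 0, 0, 0, 0, -1.32],
    [0.0919, 0, 0, 0, 0, 0, -1.44],
  ],
)

```text
t: 11.62
tool_pos: [445.2, -21.6, 339.5]
ee_rot: [-2.601, -1.756, -0.004]
contact_force: [-0.4, 0.5, 0.1]
grip_width: 91.9
gripper_force: 0.0
```

Call:
move_arm(
  motion=[
    [0.0919, 0, 0, 0, 0, 0, -0.12],
    [0.0919, 0, 0, 0, 0, 0, -0.22],
    [0.0919, 0, 0, 0, 0, 0, -0.226],
    [0.0919, 0, 0, 0, 0, 0, -0.226],
  ],
)

```text
t: 11.95
tool_pos: [445.3, -21.6, 339.6]
ee_rot: [-2.396, -2.029, -0.005]
contact_force: [0.3, 0.3, -0.3]
grip_width: 91.8
gripper_force: 0.0
```

```bash
python3 plan.py 444.5 -21.5 62 81;  python3 - <<'E'
from h import *
from m import rect
for n in("side",):
    c,W=cam(n)
    def p(nm,x,y,z):
        k=(W[...,0]>x[0])&(W[...,0]<x[1])&(W[...,1]>y[0])&(W[...,1]<y[1])&(W[...,2]>z[0])&(W[...,2]<z[1])
        print(n,nm,rect(W[k]) if k.sum()>4 else 0,W[k].mean(0).round(1))
    p("wedge",(360,540),(-80,220),(12,40));p("handletop",(380,500),(-80,80),(88,110));p("handle",(380,500),(-80,80),(50,110))
E
```

```text
pos [445.3 -21.6 339.6] grip 91.8 t 11.9 F [ 0.3  0.3 -0.3]
shift [-0.0004 -0.0008  0.1062] turn [ 0.0002 -0.0036 -0.0086] rows>= 2.5
side wedge (array([456.4,  47.2]), array([165. ,  52.9]), 80.5, 751) [452.6  39.6  27.9]
side handletop (array([445.2, -18.9]), array([20.1, 18.8]), 82.4, 62) [444.2 -16.5  95.8]
side handle (array([445.1, -18.2]), array([20.4, 19.9]), 87.5, 170) [443.8 -14.4  78.8]
```

Call:
move_arm(
  motion=[
    [0.0919, 0, -0.0008, 0.025, 0, -0.0036, -0.0086],
    [0.0919, 0, -0.0008, 0.05, 0, -0.0036, -0.0086],
    [0.0919, 0, -0.0008, 0.075, 0, -0.0036, -0.0086],
    [0.0919, 0, -0.0008, 0.095, 0, -0.0036, -0.0086],
    [0.0919, 0, -0.0008, 0.1062, 0, -0.0036, -0.0086],
    [0.06, 0, -0.0008, 0.1062, 0, -0.0036, -0.0086],
    [0.04, 0, -0.0008, 0.1062, 0, -0.0036, -0.0086],
    [0.03, 0, -0.0008, 0.1062, 0, -0.0036, -0.0086],
    [0.02, 0, -0.0008, 0.1062, 0, -0.0036, -0.0086],
    [0.01, 0, -0.0008, 0.1062, 0, -0.0036, -0.0086],
    [0.01, 0, -0.0008, 0.1062, 0, -0.0036, -0.0086],
    [0.01, 0, -0.0008, 0.1062, 0, -0.0036, -0.0086],
  ],
)

```text
t: 13.0
tool_pos: [444.8, -21.3, 234.3]
ee_rot: [2.386, 2.042, 0.002]
contact_force: [-0.2, 0.1, 0.7]
grip_width: 47.1
gripper_force: 0.0
```

Call:
move_arm(
  motion=[
    [0.01, 0, 0, 0, 0, 0, 0],
    [0.01, 0, 0, 0, 0, 0, 0],
    [0.01, 0, 0, 0, 0, 0, 0],
  ],
)

```text
t: 13.25
tool_pos: [444.7, -21.3, 233.8]
ee_rot: [2.386, 2.043, 0.001]
contact_force: [-0.6, 0.2, 0.9]
grip_width: 26.7
gripper_force: 0.0
```

```bash
python3 plan.py 444.5 -21.5 172 0
```

```text
pos [444.7 -21.3 233.8] grip 26.7 t 13.2 F [-0.6  0.2  0.9]
shift [-0.0003 -0.     -0.1096] turn [ 7.0000e-04 -6.0000e-04  1.4162e+00] rows>= 11.3
```

Call:
move_arm(
  motion=[
    [0.01, 0, 0, 0, 0, 0, 0],
    [0.01, 0, 0, 0, 0, 0, 0],
    [0.01, 0, 0, 0, 0, 0, 0],
    [0.01, 0, 0, 0, 0, 0, 0],
    [0.01, 0, 0, 0, 0, 0, 0],
    [0.01, 0, 0, 0, 0, 0, 0],
  ],
)

```text
t: 13.75
tool_pos: [444.6, -21.2, 233.7]
ee_rot: [2.386, 2.043, 0.001]
contact_force: [0.6, -0.5, -1.8]
grip_width: 20.1
gripper_force: 30.0
```

```bash
python3 - <<'E'
from h import *
s=arm.get_state(); print(s["tool_pos"],s["grip_width"],s["gripper_force"],s["joint_positions"].round(3), s["contact_force"])
E
```

```text
[444.64586873 -21.22748521 233.72267438] 20.137158642327087 29.999245405197144 [-0.051  0.339  2.144 -0.     0.658  0.104] [ 0.55623503 -0.45943397 -1.79002645]
```

```bash
python3 plan.py 445 -61 131.5 0
```

```text
pos [444.6 -21.2 233.7] grip 20.1 t 13.8 F [ 0.6 -0.5 -1.8]
shift [-0.0392  0.0065 -0.0692] turn [ 6.0000e-04 -5.0000e-04  1.4163e+00] rows>= 11.3
```

Call:
move_arm(
  motion=[
    [0.01, 0, 0, -0.02, 0, 0, 0],
    [0.01, 0, 0, -0.045, 0, 0, 0.05],
    [0.01, 0, 0, -0.0692, 0, 0, 0.15],
    [0.01, -0.004, 0.001, -0.0692, 0, 0, 0.27],
    [0.01, -0.009, 0.001, -0.0692, 0, 0, 0.39],
    [0.01, -0.013, 0.002, -0.0692, 0, 0, 0.51],
    [0.01, -0.018, 0.003, -0.0692, 0, 0, 0.63],
    [0.01, -0.022, 0.004, -0.0692, 0, 0, 0.75],
    [0.01, -0.027, 0.0045, -0.0692, 0, 0, 0.87],
    [0.01, -0.031, 0.005, -0.0692, 0, 0, 0.99],
    [0.01, -0.036, 0.006, -0.0692, 0, 0, 1.11],
    [0.01, -0.0392, 0.0065, -0.0692, 0, 0, 1.2],
  ],
)

```text
t: 14.75
tool_pos: [444.6, -61.2, 302.7]
ee_rot: [3.124, 0.329, -0.0]
contact_force: [0.8, -0.2, -2.2]
grip_width: 20.1
gripper_force: 30.0
```

Call:
move_arm(
  motion=[
    [0.01, 0, 0, 0, 0, 0, 0.1],
    [0.01, 0, 0, 0, 0, 0, 0.19],
    [0.01, 0, 0, 0, 0, 0, 0.2163],
    [0.01, 0, 0, 0, 0, 0, 0.2163],
    [0.01, 0, 0, 0, 0, 0, 0.2163],
  ],
)

```text
t: 15.17
tool_pos: [444.8, -60.9, 302.7]
ee_rot: [3.142, 0.002, -0.0]
contact_force: [0.6, 0.5, -2.2]
grip_width: 20.1
gripper_force: 30.0
```

```bash
python3 plan.py 445 -61 131.5 0; python3 - <<'E'
from h import *
from m import rect
for n in("side","top"):
    c,W=cam(n); np.savez(n+"1.npz",c=c,W=W)
    if n=="top": cv2.imwrite("pics/t4.png",cv2.convertScaleAbs(cv2.resize(c[120:260,150:330],None,fx=4,fy=4,interpolation=cv2.INTER_CUBIC),alpha=1.5))
    else: cv2.imwrite("pics/s4.png",cv2.convertScaleAbs(cv2.resize(c[150:290,140:320],None,fx=4,fy=4,interpolation=cv2.INTER_CUBIC),alpha=1.3))
    def p(nm,x,y,z):
        k=(W[...,0]>x[0])&(W[...,0]<x[1])&(W[...,1]>y[0])&(W[...,1]<y[1])&(W[...,2]>z[0])&(W[...,2]<z[1])
        print(n,nm,rect(W[k]) if k.sum()>4 else 0,W[k].mean(0).round(1))
    p("prong",(470,612),(-110,-10),(60,112));p("tabc",(615,650),(-90,-30),(108,125));p("clipc",(610,700),(-100,-20),(82,93))
E
```

```text
pos [444.8 -60.9 302.7] grip 20.1 t 15.2 F [ 0.6  0.5 -2.2]
shift [ 0.0002  0.0001 -0.0002] turn [0.     0.     0.0012] rows>= 0.0
side prong (array([541.1, -59.6]), array([ 59.8, 142.2]), 88.4, 831) [526.4 -53.8  90.3]
side tabc (array([634.3, -61.3]), array([18.9, 31.1]), 84.0, 51) [629.8 -58.7 114.9]
side clipc (array([652.6, -61. ]), array([63.3, 52.2]), 1.7, 190) [652.5 -50.7  87.6]
top prong (array([567.4, -63. ]), array([88.3, 59.6]), 0.0, 213) [566.9 -62.7  87.1]
top tabc (array([634.6, -63. ]), array([30.1, 11.5]), 0.7, 37) [631.8 -63.2 117.1]
top clipc (array([652.3, -62.6]), array([61.2, 47.1]), 0.8, 239) [653.1 -62.3  87.7]
```

View pics/t4.png

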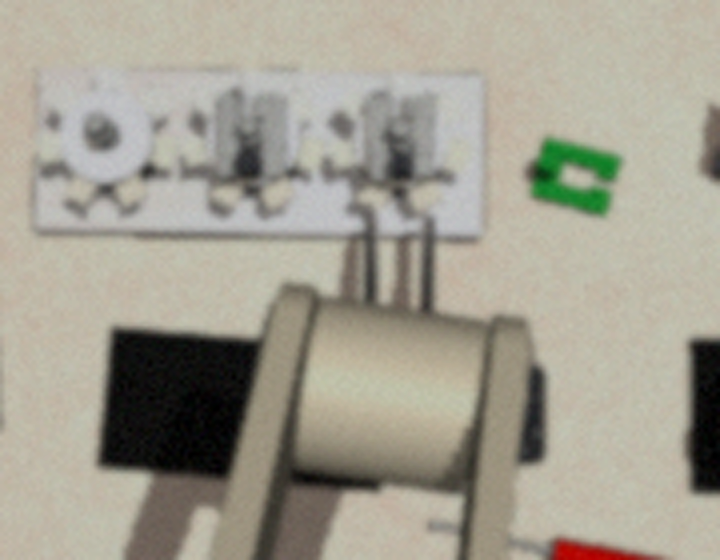

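View pics/s4.png

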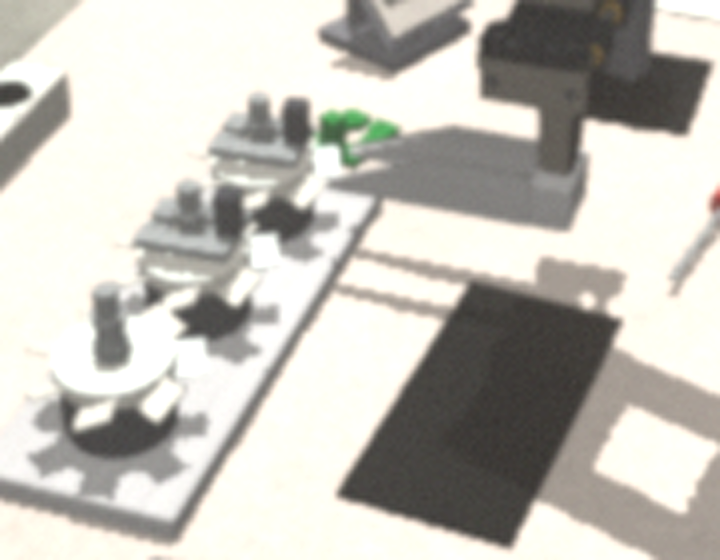

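Prongs (370–430, centre 400) line up with the right clip's tab (400) in the top view; side view shows the wedge level with the clip's gap. Push in.

Call:
move_arm(
  motion=[
    [0.01, 0.008, 0, 0, 0, 0, 0],
    [0.01, 0.016, 0, 0, 0, 0, 0],
    [0.01, 0.024, 0, 0, 0, 0, 0],
    [0.01, 0.03, 0, 0, 0, 0, 0],
    [0.01, 0.036, 0, 0, 0, 0, 0],
    [0.01, 0.042, 0, 0, 0, 0, 0],
    [0.01, 0.047, 0, 0, 0, 0, 0],
    [0.01, 0.052, 0, 0, 0, 0, 0],
    [0.01, 0.056, 0, 0, 0, 0, 0],
    [0.01, 0.06, 0, 0, 0, 0, 0],
    [0.01, 0.06, 0, 0, 0, 0, 0],
  ],
)

```text
t: 16.18
tool_pos: [505.7, -61.0, 303.0]
ee_rot: [3.141, 0.0, 0.002]
contact_force: [-0.5, 0.1, -2.8]
grip_width: 19.9
gripper_force: 30.0
```

```bash
cat > v.py <<'E'
from h import *
import sys
from m import rect
def p(n,W,nm,x,y,z):
    k=(W[...,0]>x[0])&(W[...,0]<x[1])&(W[...,1]>y[0])&(W[...,1]<y[1])&(W[...,2]>z[0])&(W[...,2]<z[1])
    print(n,nm,rect(W[k]) if k.sum()>4 else 0,W[k].mean(0).round(1) if k.any() else '',np.percentile(W[k],95,axis=0).round(1) if k.any() else '')
def clips(yc=-61):
  for n in("side","top"):
    c,W=cam(n)
    p(n,W,"clip pts",(655,690),(yc-30,yc+28),(82,125)); p(n,W,"tab",(615,645),(yc-14,yc+14),(108,150))
if __name__=="__main__": clips(float(sys.argv[1]))
E
python3 plan.py 587 -61 131.3 0; python3 v.py -61
```

```text
pos [505.7 -61.  303. ] grip 19.9 t 16.2 F [-0.5  0.1 -2.8]
shift [0.0813 0.     0.0004] turn [ 0.0002 -0.0012  0.0001] rows>= 2.0
side clip pts (array([667.9, -58. ]), array([25.4, 48.4]), 0.7, 82) [665.9 -52.   91.3] [679.1 -35.8 116.2]
side tab (array([636.3, -59. ]), array([18.7, 18. ]), 6.6, 60) [635.  -55.5 119.2] [643.3 -50.3 127.9]
top clip pts (array([669.2, -62.4]), array([28.2, 47.2]), 0.4, 90) [665.7 -63.   88.8] [678.5 -40.2 115.2]
top tab (array([634.6, -61.6]), array([20.1, 14.4]), 0.2, 44) [634.8 -61.2 122.3] [644.5 -54.4 128.9]
```

Call:
move_arm(
  motion=[
    [0.01, 0.005, 0, 0, 0, 0, 0],
    [0.01, 0.01, 0, 0, 0, 0, 0],
    [0.01, 0.015, 0, 0, 0, 0, 0],
    [0.01, 0.02, 0, 0, 0, 0, 0],
    [0.01, 0.025, 0, 0, 0, 0, 0],
    [0.01, 0.03, 0, 0, 0, 0, 0],
    [0.01, 0.035, 0, 0, 0, 0, 0],
    [0.01, 0.04, 0, 0, 0, 0, 0],
  ],
)

```text
t: 16.95
tool_pos: [545.0, -60.9, 302.5]
ee_rot: [-3.142, -0.0, 0.002]
contact_force: [-1.0, -0.5, -5.1]
grip_width: 19.9
gripper_force: 30.0
```

Call:
move_arm(
  motion=[
    [0.01, 0.005, 0, 0, 0, 0, 0],
    [0.01, 0.01, 0, 0, 0, 0, 0],
    [0.01, 0.015, 0, 0, 0, 0, 0],
    [0.01, 0.02, 0, 0, 0, 0, 0],
    [0.01, 0.025, 0, 0, 0, 0, 0],
    [0.01, 0.03, 0, 0, 0, 0, 0],
    [0.01, 0.035, 0, 0, 0, 0, 0],
    [0.01, 0.0413, 0, 0, 0, 0, 0],
    [0.01, 0.0413, 0, 0, 0, 0, 0],
    [0.01, 0.0413, 0, 0, 0, 0, 0],
  ],
)

```text
t: 17.78
tool_pos: [586.7, -61.0, 303.1]
ee_rot: [3.141, 0.0, 0.002]
contact_force: [0.2, -0.1, -2.9]
grip_width: 19.9
gripper_force: 30.0
```

```bash
python3 plan.py 587 -61 131.3 0; python3 v.py -61
```

```text
pos [586.7 -61.  303.1] grip 19.9 t 17.8 F [ 0.2 -0.1 -2.9]
shift [0.0003 0.     0.0004] turn [ 0.0001 -0.0011  0.0001] rows>= 0.0
side clip pts (array([672.2, -60.9]), array([55.4, 34.4]), 89.6, 215) [671.7 -48.7 105.1] [686.7 -33.8 115.8]
side tab (array([631.3, -59.4]), array([29.6, 19.5]), 77.6, 79) [629.9 -54.  128.2] [641.  -47.2 145.9]
top clip pts 0  
top tab 0
```

Call:
move_arm(
  motion=[
    [0.01, -0.008, 0, 0, 0, 0, 0],
    [0.01, -0.018, 0, 0, 0, 0, 0],
    [0.01, -0.03, 0, 0, 0, 0, 0],
    [0.01, -0.042, 0, 0, 0, 0, 0],
    [0.01, -0.055, 0, 0, 0, 0, 0],
    [0.01, -0.068, 0, 0, 0, 0, 0],
    [0.01, -0.082, 0, 0, 0, 0, 0],
    [0.01, -0.096, 0, 0, 0, 0, 0],
    [0.01, -0.112, 0, 0, 0, 0, 0],
    [0.01, -0.128, 0, 0, 0, 0, 0],
    [0.01, -0.14, 0, 0, 0, 0, 0],
    [0.01, -0.14, 0, 0, 0, 0, 0],
  ],
)

```text
t: 18.88
tool_pos: [443.3, -60.8, 302.8]
ee_rot: [-3.141, 0.0, 0.003]
contact_force: [-1.1, -0.1, -3.3]
grip_width: 20.0
gripper_force: 30.0
```

```bash
python3 plan.py 445 49.2 131.3 0; python3 v.py -61
```

```text
pos [443.3 -60.8 302.8] grip 20.0 t 18.9 F [-1.1 -0.1 -3.3]
shift [ 1.7e-03 -1.1e-01  1.0e-04] turn [-0.0002  0.0017 -0.0003] rows>= 2.6
side clip pts (array([667.4, -59.5]), array([51. , 26.7]), 86.0, 101) [668.6 -53.8 107. ] [680.  -35.6 114.5]
side tab (array([627.7, -57.5]), array([27.2, 24.2]), 12.8, 78) [623.7 -52.7 126. ] [633.1 -47.3 139. ]
top clip pts (array([667.2, -63.1]), array([48.5, 28. ]), 81.1, 126) [667.8 -62.1 107.6] [679.5 -42.  113. ]
top tab (array([629.3, -61.7]), array([25.1, 25.6]), 0.7, 59) [625.2 -60.7 126.4] [638.7 -49.1 139.7]
```

Call:
move_arm(
  motion=[
    [0.01, 0, -0.015, 0, 0, 0, 0],
    [0.01, 0, -0.035, 0, 0, 0, 0],
    [0.01, 0, -0.058, 0, 0, 0, 0],
    [0.01, 0, -0.08, 0, 0, 0, 0],
    [0.01, 0.001, -0.1, 0, 0, 0, 0],
    [0.01, 0.0015, -0.11, 0, 0, 0, 0],
    [0.01, 0.0015, -0.11, 0, 0, 0, 0],
    [0.01, 0.0015, -0.11, 0, 0, 0, 0],
  ],
)

```text
t: 19.65
tool_pos: [448.3, 49.2, 303.0]
ee_rot: [3.141, 0.002, 0.002]
contact_force: [-0.2, 1.1, -3.1]
grip_width: 20.0
gripper_force: 30.0
```

```bash
python3 plan.py 445 49.2 131.3 0; python3 - <<'E'
from v import *
for n in("side","top"):
    c,W=cam(n)
    p(n,W,"prong",(540,612),(0,100),(62,112)); p(n,W,"tabb",(615,650),(20,80),(108,125));p(n,W,"clipb",(612,700),(10,90),(82,93))
E
```

```text
pos [448.3  49.2 303. ] grip 20.0 t 19.6 F [-0.2  1.1 -3.1]
shift [-0.0033  0.      0.0003] turn [ 0.0003 -0.0012  0.0016] rows>= 0.1
side prong (array([576.1,  48.9]), array([71.7, 56.9]), 0.2, 344) [568.2  54.   82.7] [607.9  76.   97.4]
side tabb (array([634.8,  50.8]), array([29.1, 18.6]), 6.4, 57) [630.1  52.  115.5] [648.9  58.2 119.8]
side clipb (array([652.4,  50. ]), array([63.8, 51.3]), 1.5, 225) [654.3  59.4  87.7] [681.8  74.6  90.6]
top prong (array([575.5,  45.4]), array([70. , 57.1]), 0.8, 172) [574.1  48.4  83.1] [608.8  72.   97.7]
top tabb (array([634.5,  47.4]), array([29.4, 14.7]), 2.9, 40) [629.7  46.9 116. ] [648.   54.4 119.8]
top clipb (array([652.3,  47.7]), array([63.3, 44.9]), 1.6, 223) [654.2  47.   87.6] [680.7  69.6  91.5]
```

Call:
move_arm(
  motion=[
    [0.01, 0, -0.0015, 0, 0, 0, 0],
    [0.01, 0.005, -0.0015, 0, 0, 0, 0],
    [0.01, 0.012, -0.0015, 0, 0, 0, 0],
    [0.01, 0.019, -0.0015, 0, 0, 0, 0],
    [0.01, 0.026, -0.0015, 0, 0, 0, 0],
    [0.01, 0.033, -0.0015, 0, 0, 0, 0],
    [0.01, 0.039, -0.0015, 0, 0, 0, 0],
    [0.01, 0.045, -0.0015, 0, 0, 0, 0],
    [0.01, 0.05, -0.0015, 0, 0, 0, 0],
    [0.01, 0.055, -0.0015, 0, 0, 0, 0],
    [0.01, 0.06, -0.0015, 0, 0, 0, 0],
  ],
)

```text
t: 20.67
tool_pos: [508.2, 50.5, 302.9]
ee_rot: [3.141, -0.0, 0.001]
contact_force: [0.0, 0.7, -3.2]
grip_width: 20.0
gripper_force: 30.0
```

Call:
move_arm(
  motion=[
    [0.01, 0.005, 0, 0, 0, 0, 0],
    [0.01, 0.01, 0, 0, 0, 0, 0],
    [0.01, 0.015, 0, 0, 0, 0, 0],
    [0.01, 0.02, 0, 0, 0, 0, 0],
    [0.01, 0.025, 0, 0, 0, 0, 0],
    [0.01, 0.03, 0, 0, 0, 0, 0],
    [0.01, 0.035, 0, 0, 0, 0, 0],
    [0.01, 0.04, 0, 0, 0, 0, 0],
  ],
)

```text
t: 21.33
tool_pos: [547.6, 50.5, 302.6]
ee_rot: [3.141, 0.0, -0.002]
contact_force: [-2.5, 0.4, -5.4]
grip_width: 19.6
gripper_force: 30.0
```

Call:
move_arm(
  motion=[
    [0.01, 0.005, 0, 0, 0, 0, 0],
    [0.01, 0.01, 0, 0, 0, 0, 0],
    [0.01, 0.015, 0, 0, 0, 0, 0],
    [0.01, 0.02, 0, 0, 0, 0, 0],
    [0.01, 0.025, 0, 0, 0, 0, 0],
    [0.01, 0.03, 0, 0, 0, 0, 0],
    [0.01, 0.035, 0, 0, 0, 0, 0],
    [0.01, 0.04, 0, 0, 0, 0, 0],
    [0.01, 0.04, 0, 0, 0, 0, 0],
    [0.01, 0.04, 0, 0, 0, 0, 0],
  ],
)

```text
t: 22.17
tool_pos: [588.1, 50.5, 303.1]
ee_rot: [3.142, -0.0, 0.002]
contact_force: [-0.6, 0.9, -4.2]
grip_width: 19.7
gripper_force: 30.0
```

```bash
python3 plan.py 587 50.7 131.3 0; python3 v.py 50
```

```text
pos [588.1  50.5 303.1] grip 19.7 t 22.2 F [-0.6  0.9 -4.2]
shift [-0.0011 -0.0002  0.0004] turn [ 0.0001 -0.001  -0.0001] rows>= 0.0
side clip pts (array([671.7,  50.8]), array([54. , 34.7]), 88.1, 253) [671.9  61.3 105.8] [687.2  76.9 116.4]
side tab (array([627. ,  51.6]), array([35.5, 15.9]), 55.7, 99) [629.8  57.2 125.9] [639.8  63.8 143.3]
top clip pts 0  
top tab 0
```

Call:
move_arm(
  motion=[
    [0.01, -0.008, 0, 0, 0, 0, 0],
    [0.01, -0.018, 0, 0, 0, 0, 0],
    [0.01, -0.03, 0, 0, 0, 0, 0],
    [0.01, -0.042, 0, 0, 0, 0, 0],
    [0.01, -0.055, 0, 0, 0, 0, 0],
    [0.01, -0.068, 0, 0, 0, 0, 0],
    [0.01, -0.082, 0, 0, 0, 0, 0],
    [0.01, -0.096, 0, 0, 0, 0, 0],
    [0.01, -0.112, 0, 0, 0, 0, 0],
    [0.01, -0.128, 0, 0, 0, 0, 0],
    [0.01, -0.145, 0, 0, 0, 0, 0],
    [0.01, -0.145, 0, 0, 0, 0, 0],
  ],
)

```text
t: 23.27
tool_pos: [438.7, 50.3, 302.6]
ee_rot: [3.141, 0.0, -0.005]
contact_force: [-0.6, 0.1, -3.5]
grip_width: 19.7
gripper_force: 30.0
```

```bash
python3 v.py 50; python3 v.py -61; python3 plan.py 450 -13 131.3 83.5
```

```text
side clip pts (array([670.1,  49.9]), array([53.9, 29.8]), 89.5, 127) [668.9  56.  108. ] [681.3  74.1 116.1]
side tab (array([628.6,  51.5]), array([24.1, 22.6]), 86.1, 111) [624.9  58.  125.7] [634.9  63.1 139.1]
top clip pts (array([667.4,  46.9]), array([48.7, 27. ]), 85.4, 134) [667.8  47.6 107.8] [679.7  69.1 113.7]
top tab (array([630.1,  50.9]), array([26.8, 25.9]), 0.7, 56) [625.9  50.6 128.5] [638.5  61.9 140.2]
side clip pts (array([667.7, -60.8]), array([52.9, 26.7]), 84.7, 101) [668.4 -53.7 107.7] [680.3 -36.4 117.1]
side tab (array([630.6, -56.6]), array([19.5, 27.9]), 86.8, 75) [623.6 -52.6 125.9] [633.8 -47.3 139.1]
top clip pts (array([666.6, -62.9]), array([48.5, 27.3]), 80.4, 126) [667.7 -61.8 108.1] [679.7 -42.  114.1]
top tab (array([629.1, -61.8]), array([25.2, 26. ]), 1.8, 56) [625.3 -59.4 127.4] [636.9 -49.1 140.5]
pos [443.3  50.6 303.4] grip 19.7 t 23.5 F [-0.3 -0.5 -2.3]
shift [0.0067 0.0636 0.0007] turn [ 0.0016 -0.002  -1.4574] rows>= 11.7
```

Call:
move_arm(
  motion=[
    [0.01, 0, 0.004, 0, 0, 0, -0.1],
    [0.01, 0, 0.009, 0, 0, 0, -0.22],
    [0.01, 0, 0.014, 0, 0, 0, -0.34],
    [0.01, 0, 0.02, 0, 0, 0, -0.46],
    [0.01, 0.001, 0.026, 0, 0, 0, -0.58],
    [0.01, 0.002, 0.032, 0, 0, 0, -0.7],
    [0.01, 0.003, 0.038, 0, 0, 0, -0.82],
    [0.01, 0.004, 0.044, 0, 0, 0, -0.94],
    [0.01, 0.005, 0.05, 0, 0, 0, -1.06],
    [0.01, 0.006, 0.056, 0, 0, 0, -1.18],
    [0.01, 0.0067, 0.062, 0, 0, 0, -1.3],
    [0.01, 0.0067, 0.0636, 0, 0, 0, -1.4],
  ],
)

```text
t: 24.47
tool_pos: [450.5, -13.8, 303.0]
ee_rot: [2.396, 2.03, 0.002]
contact_force: [0.4, 0.3, -2.2]
grip_width: 20.1
gripper_force: 30.0
```

Call:
move_arm(
  motion=[
    [0.01, 0, 0, 0, 0, 0, -0.03],
    [0.01, 0, 0, 0, 0, 0, -0.06],
    [0.01, 0, 0, 0, 0, 0, -0.06],
    [0.01, 0, 0, 0, 0, 0, -0.06],
  ],
)

```text
t: 24.8
tool_pos: [450.1, -13.2, 303.0]
ee_rot: [2.341, 2.093, 0.001]
contact_force: [0.2, -0.2, -2.3]
grip_width: 19.7
gripper_force: 30.0
```

```bash
python3 plan.py 450 -13 63.3 83.5
```

```text
pos [450.1 -13.2 303. ] grip 19.7 t 24.8 F [ 0.2 -0.2 -2.3]
shift [ 0.0002 -0.0002  0.0683] turn [0.0013 0.     0.0016] rows>= 1.6
```

Call:
move_arm(
  motion=[
    [0.01, 0, 0, 0.01, 0, 0, 0],
    [0.01, 0, 0, 0.025, 0, 0, 0],
    [0.01, 0, 0, 0.042, 0, 0, 0],
    [0.01, 0, 0, 0.056, 0, 0, 0],
    [0.01, 0, 0, 0.064, 0, 0, 0],
    [0.01, 0, 0, 0.068, 0, 0, 0],
    [0.01, 0, 0, 0.069, 0, 0, 0],
    [0.01, 0, 0, 0.069, 0, 0, 0],
    [0.025, 0, 0, 0.069, 0, 0, 0],
    [0.04, 0, 0, 0.069, 0, 0, 0],
    [0.06, 0, 0, 0.069, 0, 0, 0],
    [0.07, 0, 0, 0.069, 0, 0, 0],
  ],
)

```text
t: 25.8
tool_pos: [449.8, -13.1, 234.3]
ee_rot: [2.34, 2.094, 0.002]
contact_force: [0.4, 0.2, 1.3]
grip_width: 42.9
gripper_force: 0.0
```

Call:
move_arm(
  motion=[
    [0.07, 0, 0, 0, 0, 0, 0],
    [0.07, 0, 0, -0.02, 0, 0, 0],
    [0.07, 0, 0, -0.05, 0, 0, 0],
    [0.07, 0, 0, -0.085, 0, 0, 0],
    [0.07, 0, 0, -0.12, 0, 0, 0],
    [0.07, 0, 0, -0.155, 0, 0, 0],
    [0.07, 0, 0, -0.16, 0, 0, 0],
  ],
)

```text
t: 26.38
tool_pos: [450.9, -13.1, 399.6]
ee_rot: [2.336, 2.091, 0.01]
contact_force: [1.8, -0.1, 0.3]
grip_width: 70.0
gripper_force: 0.0
```

```bash
python3 plan.py 627.5 -61 215 0; python3 - <<'E'
from v import *
for n in("side","top"):
    c,W=cam(n)
    if n=="top":cv2.imwrite("pics/t5.png",cv2.convertScaleAbs(cv2.resize(c[120:280,50:370],None,fx=2.5,fy=2.5),alpha=1.4))
    p(n,W,"wedge",(360,540),(-80,220),(12,40)); p(n,W,"handle",(380,500),(-80,80),(50,110))
    p(n,W,"tray",(380,620),(220,520),(20,34))
    for yc in(-61,50): p(n,W,"tab",(605,645),(yc-14,yc+14),(112,150))
E
```

```text
pos [450.9 -13.1 399.6] grip 70.0 t 26.4 F [ 1.8 -0.1  0.3]
shift [-0.0281  0.1807  0.0148] turn [ 0.007  -0.0073  1.4599] rows>= 11.7
side wedge (array([457.4,  52.8]), array([163.3,  53.4]), 83.8, 736) [454.6  48.5  28.1] [484.1 117.3  38.5]
side handle (array([449.8,  -9.6]), array([22.2, 20.1]), 82.9, 176) [448.3  -5.9  78.4] [459.4  -0.5  98.8]
side tray (array([506.8, 336.7]), array([169.1, 262. ]), 10.4, 855) [514.  336.4  26.3] [580.6 459.6  29.8]
side tab (array([624.8, -54.8]), array([15.5, 16.8]), 88.1, 61) [623.  -52.8 128.7] [631.1 -47.2 139.1]
side tab (array([625.7,  55. ]), array([16.8, 17.4]), 81.0, 88) [624.4  57.8 129.2] [633.   63.4 138.7]
top wedge 0  
top handle 0  
top tray (array([511.3, 358.4]), array([170.3, 290.4]), 5.0, 430) [501.4 379.7  26.6] [579.1 501.3  31.4]
top tab (array([625.1, -56.2]), array([14.3, 18.1]), 89.3, 41) [622.8 -56.4 134. ] [630.4 -49.1 140.3]
top tab (array([625.1,  51. ]), array([18.1, 16.3]), 78.4, 43) [623.9  51.2 133.9] [632.1  58.1 141.2]
```

View pics/t5.png

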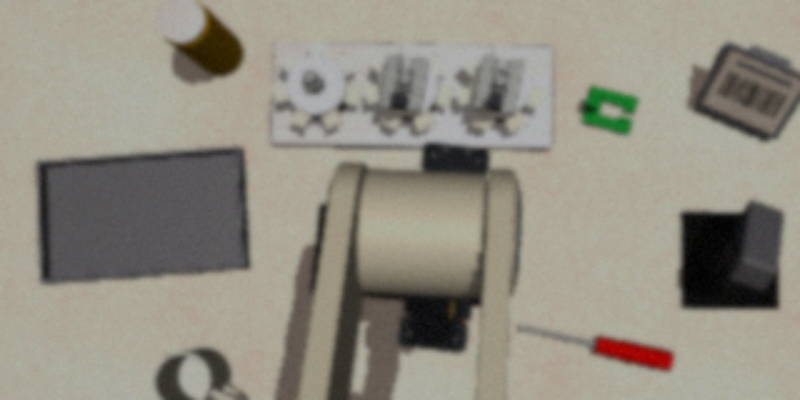

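Wedge is on its mat under the arm; both clips (400,85) and (495,85) sit raised, slightly turned; tray (145,215) unmoved. Measure the tabs with a wider window.

```bash
python3 - <<'E'
from v import *
for n in("side","top"):
    c,W=cam(n)
    for yc in(-61,50): p(n,W,"tab",(600,650),(yc-25,yc+28),(122,150))
E
python3 plan.py 625 -54.5 215 -8
```

```text
side tab (array([622.7, -53.2]), array([18.9, 15.5]), 67.4, 57) [623.3 -51.3 132.2] [632.3 -44.8 138.8]
side tab (array([625.5,  55.6]), array([19.2, 16.6]), 88.6, 65) [624.5  57.6 133.3] [632.8  63.8 139.5]
top tab (array([624.7, -56.2]), array([14.3, 16.3]), 89.7, 36) [623.6 -56.2 136.7] [630.6 -49.1 141. ]
top tab (array([625.1,  52. ]), array([16.1, 15.9]), 83.9, 41) [623.9  51.3 134.8] [632.2  58.1 140.1]
pos [448.9 -13.1 393. ] grip 70.2 t 26.6 F [-1.2 -0.  -0.6]
shift [-0.0217  0.1796  0.0065] turn [-2.0000e-04  4.0000e-04  1.5995e+00] rows>= 12.8
```

Call:
move_arm(
  motion=[
    [0.06, 0, 0.01, 0, 0, 0, 0.12],
    [0.06, -0.002, 0.024, 0, 0, 0, 0.24],
    [0.06, -0.004, 0.039, 0, 0, 0, 0.36],
    [0.06, -0.006, 0.054, 0, 0, 0, 0.48],
    [0.06, -0.008, 0.069, 0, 0, 0, 0.6],
    [0.06, -0.01, 0.084, 0, 0, 0, 0.72],
    [0.06, -0.012, 0.099, 0, 0, 0, 0.84],
    [0.06, -0.014, 0.115, 0, 0, 0, 0.96],
    [0.06, -0.016, 0.131, 0.002, 0, 0, 1.08],
    [0.06, -0.018, 0.147, 0.004, 0, 0, 1.2],
    [0.06, -0.02, 0.163, 0.0065, 0, 0, 1.32],
    [0.06, -0.0217, 0.1796, 0.0065, 0, 0, 1.44],
  ],
)

```text
t: 27.58
tool_pos: [625.6, -54.7, 384.2]
ee_rot: [-3.141, -0.022, 0.007]
contact_force: [0.8, -0.2, 0.5]
grip_width: 59.7
gripper_force: 0.0
```

Call:
move_arm(
  motion=[
    [0.06, 0, 0, 0, 0, 0, 0.1],
    [0.06, 0, 0, 0, 0, 0, 0.18],
    [0.06, 0, 0, 0, 0, 0, 0.18],
    [0.06, 0, 0, 0, 0, 0, 0.18],
  ],
)

```text
t: 27.92
tool_pos: [625.1, -54.5, 385.4]
ee_rot: [3.132, -0.247, -0.004]
contact_force: [-0.4, -0.3, -0.9]
grip_width: 60.3
gripper_force: 0.0
```

```bash
python3 plan.py 625 -55 130 -10
```

```text
pos [625.1 -54.5 385.4] grip 60.3 t 27.9 F [-0.4 -0.3 -0.9]
shift [0.0002 0.0005 0.084 ] turn [0.0003 0.0027 0.0171] rows>= 2.0
```

Call:
move_arm(
  motion=[
    [0.06, 0, 0, 0.02, 0, 0, 0.017],
    [0.06, 0, 0, 0.04, 0, 0, 0.017],
    [0.06, 0, 0, 0.06, 0, 0, 0.017],
    [0.06, 0, 0, 0.075, 0, 0, 0.017],
    [0.06, 0, 0, 0.083, 0, 0, 0.017],
    [0.05, 0, 0, 0.083, 0, 0, 0.017],
    [0.04, 0, 0, 0.083, 0, 0, 0.017],
    [0.03, 0, 0, 0.083, 0, 0, 0.017],
    [0.02, 0, 0, 0.083, 0, 0, 0.017],
    [0.01, 0, 0, 0.083, 0, 0, 0.017],
    [0.008, 0, 0, 0.083, 0, 0, 0.017],
    [0.008, 0, 0, 0.083, 0, 0, 0.017],
  ],
)

```text
t: 28.92
tool_pos: [625.7, -54.5, 305.1]
ee_rot: [3.129, -0.277, 0.003]
contact_force: [-0.6, 0.6, 0.4]
grip_width: 15.4
gripper_force: 30.5
```

Call:
move_arm(
  motion=[
    [0.008, 0, 0, 0, 0, 0, 0],
    [0.008, 0, 0, 0, 0, 0, 0],
    [0.008, 0, 0, 0, 0, 0, 0],
    [0.008, 0, 0, 0, 0, 0, 0],
    [0.008, 0, 0, 0, 0, 0, 0],
  ],
)

```text
t: 29.33
tool_pos: [625.7, -54.5, 304.9]
ee_rot: [3.129, -0.278, 0.002]
contact_force: [-0.8, 0.4, 5.9]
grip_width: 15.1
gripper_force: 30.0
```

Call:
move_arm(
  motion=[
    [0.008, 0, 0, 0, 0, 0, 0],
    [0.008, 0, 0, 0, 0, 0, 0],
  ],
)

```text
t: 29.5
tool_pos: [625.7, -54.5, 305.0]
ee_rot: [3.129, -0.278, 0.002]
contact_force: [-1.2, 0.7, 5.2]
grip_width: 16.0
gripper_force: 30.0
```

Call:
move_arm(
  motion=[
    [0.008, 0, 0, -0.01, 0, 0, 0],
    [0.008, 0, 0, -0.02, 0, 0, 0],
    [0.008, 0, 0, -0.035, 0, 0, 0],
    [0.008, 0, 0, -0.05, 0, 0, 0],
    [0.008, 0, 0, -0.065, 0, 0, 0],
    [0.008, 0, 0, -0.075, 0, 0, 0],
    [0.008, 0, 0, -0.08, 0, 0, 0],
    [0.008, 0, 0, -0.08, 0, 0, 0],
  ],
)

```text
t: 30.17
tool_pos: [625.8, -54.5, 386.1]
ee_rot: [3.129, -0.278, 0.005]
contact_force: [-0.0, -0.5, -0.1]
grip_width: 15.9
gripper_force: 30.0
```

```bash
python3 plan.py 476 325 210 4; python3 - <<'E'
from v import *
c,W=cam("side"); cv2.imwrite("pics/s6.png",cv2.resize(c[80:300,100:320],None,fx=2.7,fy=2.7))
p("side",W,"tray",(380,620),(220,520),(20,34))
E
```

```text
pos [625.8 -54.5 386.1] grip 15.9 t 30.2 F [-0.  -0.5 -0.1]
shift [-0.2143 -0.3472  0.0041] turn [ 1.000e-04 -2.900e-03 -2.468e-01] rows>= 9.8
side tray (array([506.9, 336. ]), array([169.3, 263.4]), 10.4, 855) [512.7 334.7  26.3] [580.3 459.8  29.8]
```

View pics/s6.png

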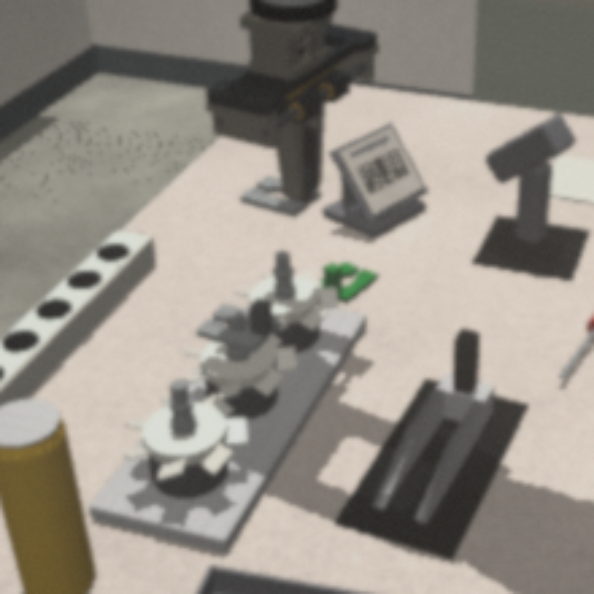

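Clip c hangs in the gripper (280,195), wedge stands on its mat (440,450). Carry to the tray.

Call:
move_arm(
  motion=[
    [0.008, -0.01, -0.016, 0, 0, 0, -0.01],
    [0.008, -0.026, -0.042, 0, 0, 0, -0.03],
    [0.008, -0.046, -0.074, 0, 0, 0, -0.05],
    [0.008, -0.067, -0.108, 0, 0, 0, -0.08],
    [0.008, -0.088, -0.142, 0, 0, 0, -0.1],
    [0.008, -0.109, -0.176, 0, 0, 0, -0.13],
    [0.008, -0.13, -0.21, 0, 0, 0, -0.15],
    [0.008, -0.151, -0.244, 0, 0, 0, -0.18],
    [0.008, -0.172, -0.278, 0, 0, 0, -0.2],
    [0.008, -0.19, -0.308, 0, 0, 0, -0.22],
    [0.008, -0.205, -0.333, 0, 0, 0, -0.24],
    [0.008, -0.2143, -0.3472, 0, 0, 0, -0.2468],
  ],
)

```text
t: 31.22
tool_pos: [474.2, 327.6, 383.4]
ee_rot: [3.139, 0.114, -0.001]
contact_force: [-0.3, -1.0, -0.3]
grip_width: 15.4
gripper_force: 30.0
```

Call:
move_arm(
  motion=[
    [0.008, 0, 0, 0, 0, 0, 0],
    [0.008, 0, 0, 0, 0, 0, 0],
    [0.008, 0, 0, 0, 0, 0, 0],
  ],
)

```text
t: 31.47
tool_pos: [475.7, 324.4, 383.7]
ee_rot: [3.138, 0.109, -0.0]
contact_force: [-0.6, 0.1, 0.1]
grip_width: 15.7
gripper_force: 30.0
```

```bash
python3 plan.py 476 325 41.5 4; python3 - <<'E'
from v import *
for n in("side",):
    c,W=cam(n)
    p(n,W,"tray",(380,620),(220,520),(20,34))
E
```

```text
pos [475.7 324.4 383.7] grip 15.7 t 31.5 F [-0.6  0.1  0.1]
shift [ 0.0004 -0.0008  0.1708] turn [ 0.0012  0.0003 -0.0001] rows>= 4.1
side tray (array([507.2, 335.3]), array([171. , 264.5]), 11.0, 851) [514.1 335.4  26.4] [580.5 456.9  30. ]
```

Call:
move_arm(
  motion=[
    [0.008, 0, 0, 0.025, 0, 0, 0],
    [0.008, 0, 0, 0.055, 0, 0, 0],
    [0.008, 0, 0, 0.085, 0, 0, 0],
    [0.008, 0, 0, 0.115, 0, 0, 0],
    [0.008, 0, 0, 0.14, 0, 0, 0],
    [0.008, 0, 0, 0.155, 0, 0, 0],
    [0.008, 0, 0, 0.165, 0, 0, 0],
    [0.008, 0, 0, 0.17, 0, 0, 0],
    [0.008, 0, 0, 0.171, 0, 0, 0],
    [0.008, 0, 0, 0.171, 0, 0, 0],
  ],
)

```text
t: 32.35
tool_pos: [476.4, 324.8, 214.0]
ee_rot: [-3.139, -0.109, -0.002]
contact_force: [0.2, -0.3, -0.9]
grip_width: 16.0
gripper_force: 30.0
```

Call:
move_arm(
  motion=[
    [0.02, 0, 0, 0, 0, 0, 0],
    [0.03, 0, 0, 0, 0, 0, 0],
    [0.04, 0, 0, 0, 0, 0, 0],
    [0.05, 0, 0, 0, 0, 0, 0],
    [0.05, 0, 0, 0, 0, 0, 0],
    [0.05, 0, 0, -0.02, 0, 0, 0],
    [0.05, 0, 0, -0.05, 0, 0, 0],
    [0.05, 0, 0, -0.085, 0, 0, 0],
    [0.05, 0, 0, -0.12, 0, 0, 0],
    [0.05, 0, 0, -0.155, 0, 0, 0],
    [0.05, 0, 0, -0.171, 0, 0, 0],
    [0.05, 0, 0, -0.171, 0, 0, 0],
  ],
)

```text
t: 33.35
tool_pos: [476.6, 325.7, 389.2]
ee_rot: [-3.136, -0.11, -0.011]
contact_force: [0.3, 0.9, 0.5]
grip_width: 50.5
gripper_force: 0.0
```

```bash
python3 plan.py 625.2 53.8 210 -9; python3 - <<'E'
from v import *
for n in("side","top"):
    c,W=cam(n)
    p(n,W,"tab",(600,650),(25,78),(122,150)); p(n,W,"clip c in tray",(430,570),(275,375),(8,60))
    p(n,W,"tray",(380,620),(220,520),(20,34))
E
```

```text
pos [476.6 325.7 389.2] grip 50.5 t 33.4 F [0.3 0.9 0.5]
shift [0.1291 0.2817 0.0078] turn [-0.0044 -0.0069  0.227 ] rows>= 7.4
side tab 0  
side clip c in tray (array([488.1, 338.3]), array([138.5,  91.2]), 16.5, 700) [488.5 328.6  17.9] [528.6 351.2  41.8]
side tray (array([505.7, 339.1]), array([165. , 260.8]), 9.3, 901) [511.5 334.7  26.4] [580.5 457.9  30.1]
top tab (array([624.9,  52.1]), array([15.9, 15.8]), 82.3, 39) [624.2  51.4 135.3] [632.2  58.2 140.8]
top clip c in tray (array([500.1, 321.2]), array([137.2,  93.3]), 0.8, 187) [488.3 309.7  13.8] [553.3 344.5  29. ]
top tray (array([504.9, 335.4]), array([164.2, 256.5]), 8.9, 273) [513.6 320.8  26.9] [579.9 448.8  31.8]
```

Call:
move_arm(
  motion=[
    [0.06, 0.01, 0.022, 0, 0, 0, 0.02],
    [0.06, 0.025, 0.054, 0, 0, 0, 0.04],
    [0.06, 0.041, 0.09, 0, 0, 0, 0.07],
    [0.06, 0.057, 0.125, 0, 0, 0, 0.1],
    [0.06, 0.073, 0.16, 0, 0, 0, 0.13],
    [0.06, 0.089, 0.194, 0, 0, 0, 0.16],
    [0.06, 0.103, 0.225, 0.002, 0, 0, 0.19],
    [0.06, 0.116, 0.253, 0.004, 0, 0, 0.21],
    [0.06, 0.125, 0.272, 0.005, 0, 0, 0.22],
    [0.06, 0.1291, 0.2817, 0.005, 0, 0, 0.227],
    [0.06, 0.1291, 0.2817, 0.005, 0, 0, 0.227],
    [0.06, 0.1291, 0.2817, 0.005, 0, 0, 0.227],
  ],
)

```text
t: 34.45
tool_pos: [623.7, 53.2, 378.4]
ee_rot: [-3.132, 0.248, 0.002]
contact_force: [0.2, 0.0, 0.1]
grip_width: 59.9
gripper_force: 0.0
```

```bash
python3 plan.py 625.2 53.8 132.5 -9
```

```text
pos [623.7  53.2 378.4] grip 59.9 t 34.5 F [0.2 0.  0.1]
shift [ 0.0015 -0.0008  0.0745] turn [ 0.0001  0.0015 -0.0007] rows>= 1.8
```

Call:
move_arm(
  motion=[
    [0.06, 0.0015, -0.001, 0.02, 0, 0, 0],
    [0.06, 0.0015, -0.001, 0.04, 0, 0, 0],
    [0.06, 0.0015, -0.001, 0.06, 0, 0, 0],
    [0.06, 0.0015, -0.001, 0.07, 0, 0, 0],
    [0.06, 0.0015, -0.001, 0.0745, 0, 0, 0],
    [0.05, 0.0015, -0.001, 0.0745, 0, 0, 0],
    [0.04, 0.0015, -0.001, 0.0745, 0, 0, 0],
    [0.03, 0.0015, -0.001, 0.0745, 0, 0, 0],
    [0.02, 0.0015, -0.001, 0.0745, 0, 0, 0],
    [0.01, 0.0015, -0.001, 0.0745, 0, 0, 0],
    [0.008, 0.0015, -0.001, 0.0745, 0, 0, 0],
    [0.008, 0.0015, -0.001, 0.0745, 0, 0, 0],
  ],
)

```text
t: 35.45
tool_pos: [625.9, 53.7, 305.5]
ee_rot: [-3.132, 0.247, -0.002]
contact_force: [0.1, -1.1, 0.8]
grip_width: 15.6
gripper_force: 30.7
```

Call:
move_arm(
  motion=[
    [0.008, 0, 0, 0, 0, 0, 0],
    [0.008, 0, 0, 0, 0, 0, 0],
    [0.008, 0, 0, 0, 0, 0, 0],
    [0.008, 0, 0, 0, 0, 0, 0],
    [0.008, 0, 0, 0, 0, 0, 0],
    [0.008, 0, 0, 0, 0, 0, 0],
  ],
)

```text
t: 35.95
tool_pos: [625.9, 53.8, 305.3]
ee_rot: [3.132, -0.247, 0.002]
contact_force: [-1.2, 0.9, 4.4]
grip_width: 15.6
gripper_force: 30.0
```

Call:
move_arm(
  motion=[
    [0.008, 0, 0, -0.01, 0, 0, 0],
    [0.008, 0, 0, -0.02, 0, 0, 0],
    [0.008, 0, 0, -0.035, 0, 0, 0],
    [0.008, 0, 0, -0.05, 0, 0, 0],
    [0.008, 0, 0, -0.065, 0, 0, 0],
    [0.008, 0, 0, -0.08, 0, 0, 0],
    [0.008, 0, 0, -0.085, 0, 0, 0],
    [0.008, 0, 0, -0.085, 0, 0, 0],
  ],
)

```text
t: 36.62
tool_pos: [626.2, 53.8, 392.1]
ee_rot: [-3.131, 0.247, -0.006]
contact_force: [0.5, 0.2, -1.6]
grip_width: 16.0
gripper_force: 30.0
```

```bash
python3 plan.py 476 430 210 4;  python3 - <<'E'
from v import *
c,W=cam("side"); cv2.imwrite("pics/s7.png",c)
p("side",W,"tray",(380,620),(220,520),(20,34))
E
```

```text
pos [626.2  53.8 392.1] grip 16.0 t 36.6 F [ 0.5  0.2 -1.6]
shift [-0.2073 -0.3481  0.0102] turn [-0.0003 -0.0039 -0.2271] rows>= 9.7
side tray (array([502.3, 363.5]), array([151.2, 224.8]), 4.9, 885) [510.  335.5  26.5] [579.9 457.7  30.1]
```

View pics/s7.png

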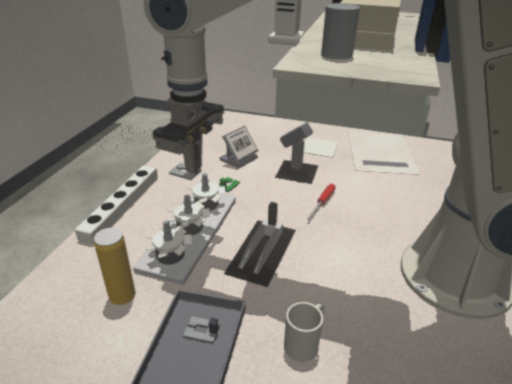

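Clip c stands in the tray (203,328), clip b is in the gripper (190,165), wedge on mat, scanner on pad. Carry b over.

Call:
move_arm(
  motion=[
    [0.008, -0.01, -0.016, 0, 0, 0, -0.01],
    [0.008, -0.026, -0.042, 0, 0, 0, -0.03],
    [0.008, -0.046, -0.076, 0, 0, 0, -0.05],
    [0.008, -0.066, -0.11, 0, 0, 0, -0.08],
    [0.008, -0.086, -0.144, 0, 0, 0, -0.1],
    [0.008, -0.107, -0.178, 0, 0, 0, -0.12],
    [0.008, -0.127, -0.212, 0, 0, 0, -0.14],
    [0.008, -0.147, -0.246, 0, 0, 0, -0.17],
    [0.008, -0.167, -0.28, 0, 0, 0, -0.19],
    [0.008, -0.184, -0.309, 0, 0, 0, -0.21],
    [0.008, -0.199, -0.334, 0, 0, 0, -0.22],
    [0.008, -0.2073, -0.3481, 0, 0, 0, -0.2271],
  ],
)

```text
t: 37.67
tool_pos: [473.9, 432.5, 388.7]
ee_rot: [3.139, 0.114, -0.001]
contact_force: [-0.7, 0.1, -0.4]
grip_width: 15.9
gripper_force: 30.0
```

Call:
move_arm(
  motion=[
    [0.008, 0, 0, 0, 0, 0, 0],
    [0.008, 0, 0, 0, 0, 0, 0],
    [0.008, 0, 0, 0, 0, 0, 0],
  ],
)

```text
t: 37.92
tool_pos: [475.9, 429.0, 389.3]
ee_rot: [3.138, 0.109, 0.0]
contact_force: [0.2, 0.2, -1.2]
grip_width: 15.7
gripper_force: 30.0
```

```bash
python3 plan.py 476 430 42 4; python3 - <<'E'
from v import *
for n in("side","top"):
    c,W=cam(n)
    p(n,W,"tray",(380,620),(220,520),(20,34))
E
```

```text
pos [475.9 429.  389.3] grip 15.7 t 37.9 F [ 0.2  0.2 -1.2]
shift [ 0.0002 -0.0013  0.1759] turn [ 0.0015  0.     -0.0005] rows>= 4.2
side tray (array([502. , 363.9]), array([150.8, 223.7]), 5.2, 722) [496.9 345.7  26.4] [573.9 461.5  30.2]
top tray (array([499.9, 376. ]), array([150.6, 251.3]), 5.0, 388) [501.  361.8  26.6] [579.2 498.4  31.3]
```

Call:
move_arm(
  motion=[
    [0.008, 0, 0, 0.025, 0, 0, 0],
    [0.008, 0, 0, 0.055, 0, 0, 0],
    [0.008, 0, 0, 0.085, 0, 0, 0],
    [0.008, 0, 0, 0.115, 0, 0, 0],
    [0.008, 0, 0, 0.14, 0, 0, 0],
    [0.008, 0, 0, 0.16, 0, 0, 0],
    [0.008, 0, 0, 0.17, 0, 0, 0],
    [0.008, 0, 0, 0.1745, 0, 0, 0],
    [0.008, 0, 0, 0.176, 0, 0, 0],
    [0.008, 0, 0, 0.176, 0, 0, 0],
  ],
)

```text
t: 38.85
tool_pos: [476.3, 430.0, 214.8]
ee_rot: [-3.139, -0.109, -0.003]
contact_force: [-0.1, -0.0, -0.8]
grip_width: 15.7
gripper_force: 30.0
```

Call:
move_arm(
  motion=[
    [0.02, 0, 0, 0, 0, 0, 0],
    [0.03, 0, 0, 0, 0, 0, 0],
    [0.04, 0, 0, 0, 0, 0, 0],
    [0.05, 0, 0, 0, 0, 0, 0],
    [0.05, 0, 0, 0, 0, 0, 0],
    [0.05, 0, 0, -0.02, 0, 0, 0],
    [0.05, 0, 0, -0.05, 0, 0, 0],
    [0.05, 0, 0, -0.085, 0, 0, 0],
    [0.05, 0, 0, -0.12, 0, 0, 0],
    [0.05, 0, 0, -0.155, 0, 0, 0],
    [0.05, 0, 0, -0.19, 0, 0, 0],
    [0.05, 0, 0, -0.2, 0, 0, 0],
  ],
)

```text
t: 39.85
tool_pos: [476.2, 430.8, 420.2]
ee_rot: [-3.135, -0.11, -0.011]
contact_force: [-0.0, 0.2, 0.7]
grip_width: 49.9
gripper_force: 0.0
```

Call:
move_arm(
  motion=[
    [0.05, -0.02, 0.03, -0.02, 0, 0, 0],
    [0.05, -0.04, 0.06, -0.03, 0, 0, 0],
    [0.05, -0.06, 0.095, -0.04, 0, 0, 0],
    [0.05, -0.08, 0.13, -0.05, 0, 0, 0],
    [0.05, -0.1, 0.165, -0.05, 0, 0, 0],
    [0.05, -0.11, 0.2, -0.05, 0, 0, 0],
    [0.05, -0.11, 0.23, -0.05, 0, 0, 0],
    [0.05, -0.11, 0.24, -0.05, 0, 0, 0],
    [0.05, -0.11, 0.24, -0.05, 0, 0, 0],
  ],
)

```text
t: 40.6
tool_pos: [382.4, 181.4, 464.1]
ee_rot: [3.14, 0.106, 0.002]
contact_force: [0.2, 0.3, 0.1]
grip_width: 50.0
gripper_force: 0.0
```

```bash
python3 - <<'E'
from v import *
for n in("side","top"):
    c,W=cam(n)
    if n=="top": cv2.imwrite("pics/t8.png",cv2.convertScaleAbs(c,alpha=1.4))
    p(n,W,"tray",(380,620),(220,520),(20,34)); p(n,W,"wedge",(360,540),(-80,220),(12,40)); p(n,W,"handletop",(380,500),(-80,80),(88,110)); p(n,W,"foot",(400,520),(-410,-280),(10,16))
E
```

```text
side tray (array([501.9, 364.5]), array([150.8, 223.3]), 5.0, 957) [509.5 342.1  26.4] [579.9 456.9  30.3]
side wedge (array([457.1,  54.3]), array([164. ,  52.5]), 83.4, 742) [454.7  48.2  28.1] [483.8 117.8  38.6]
side handletop (array([448.8, -10.3]), array([18.3, 18.5]), 74.1, 62) [448.5  -8.3  95.4] [457.8  -2.1  99.7]
side foot (array([ 431. , -344.2]), array([76.7, 29.6]), 81.5, 61) [ 432.4 -337.3   14. ] [ 446.4 -309.3   15.9]
top tray (array([505.4, 357.4]), array([160.5, 289.9]), 5.7, 353) [520.  377.4  26.4] [579.4 502.1  31.3]
top wedge (array([456.3,  49.7]), array([157.1,  50.9]), 83.7, 365) [455.3  40.2  31.8] [483.5 114.4  39.4]
top handletop (array([448.8, -15. ]), array([20. , 17.3]), 89.5, 48) [448.8 -14.4  97.6] [457.3  -5.2 100.7]
top foot (array([ 463.5, -331.3]), array([98.6, 50.3]), 6.8, 187) [ 455.6 -330.9   13.6] [ 492.9 -310.3   15.8]
```

View pics/t8.png

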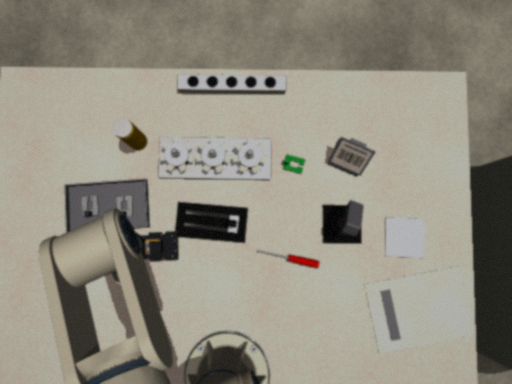

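Both clips are in the tray (90,205) and (124,203), all spindles are bare, wedge (211,221) on its mat, scanner (345,220) on its black pad, bystanders unmoved. Hand in.

```bash
python3 -c "
from h import *
s=arm.get_state();print(s['t'],s['joint_vel'].round(3));print(arm.sign_off())"
```

```text
40.7 [ 0.023  0.017 -0.011  0.002  0.002 -0.001]
the job is handed in; nothing more can be done
None
```

I scanned the job card for about two seconds, eased the two clips that were on the rig (middle and right) off with the wedge and put them in the tray, set the wedge on its mat and the scanner on its pad, and handed the job in at about 41 s; no verdict came back.

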